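# Turn a case tag over in the twisted chute

## Robot

A 6-joint arm with a two-finger parallel gripper is mounted at the origin on a cart in front of the work surface, level with it; the furniture and walls round the work are solid. World frame = base frame: x ahead of the robot, y to its left, z up, the work surface at z = 0. Lengths are in mm, angles in degrees, forces in N, time in s.
With the tool pointing down it reaches from about 350 to 850 mm from the base axis. Payload 8.1 kg.
Tool frame: the origin (TCP) lies between the finger pads; the fingertips stand 14 mm ahead of it and the grasp point (between the pads) lies 5 mm behind it; z points along the fingers, x is the direction in which the jaws open and shut, and the axes are right-handed (so a half turn about z gives the same grasp; the last joint's range is limited). The gripper opens to 85 mm and grips with 20 to 120 N. Pads are 22 mm wide; open, the fingers measure 114 mm over their backs; the gripper's body (76 mm by 85 mm) begins 54 mm behind the grasp point. The pads swing forward as they close: fully open they stand 13 mm farther back than shut.
Start: joints at [61.398, 7.471, 85.268, -0, 87.261, -4.893], TCP at [241.235, 549.374, 245.292] pointing down, gripper open.
Joint ranges: [-169.43, 169.43], [-51.17, 129.36], [1.28, 143.12], [-76.62, 256.62], [0, 156.53], [-152.29, 152.29]. Speed limits (degrees/s): [136.94, 136.94, 159.86, 180, 180, 180].

## Interface

Orientations are given as [roll, pitch, yaw] about the fixed x, y, z axes, in that order (R = Rz(yaw) Ry(pitch) Rx(roll)).
In Python, from bench import r, vision, job gives the robot as it stands.
- The arm moves only by the tool send_rows, never from a script. Its arguments are lists of equal length, an entry for each row: "dp": the shift along the world's x, y, z in mm, a list of three; "rot": the turn, a rotation vector about the world's x, y, z in rad, a list of three. In form: {"dp": [[tx, ty, tz], ...], "rot": [[wx, wy, wz], ...]}. A call has 1 to 5 rows; each row is the pose to reach, as a shift and turn from the pose commanded when the call began; what a row does not reach only later rows make up. A row lasts 1/8 s, in which the tool goes at most 62.5 mm and 10.7 degrees, less where a joint would pass 70% of its speed; a pose out of reach is approached as far as the arm can. A call with a gripper value outside its range is refused whole. "jaw" is the finger opening in mm, from 0 to 85.4, set as the call begins (left out, the last holds). The fingers move at their own pace and stop on an object; "force" is the grip in N (left out, the last holds). Time passes only in rows, so rows that repeat a pose let the fingers close. It gives the time, the measured TCP pose, the force and the opening at its end, in the units of the state.
- r.sense(): the state, without advancing time (a new reading comes with each control period).
- vision.snapshot(name): name is "scene" or "top" or "wrist"; returns a dict with "pixels" (420x560x3 uint8, red, green, blue), "depth" (420x560 float32, mm along the optical axis (not along the pixel's ray), 0 where there is no reading), "intrinsics" (3x3 intrinsics, pixels), "world_from_camera" (4x4, takes a point from camera to world coordinates); the wrist camera has in their place "T_tool_cam" (4x4, takes a point from camera to tool coordinates, whose origin is the TCP and whose axes are the tool frame's). Camera axes: x right, y down, z forward; pixel columns grow to the right and rows downward; lengths in mm; the calibration is good to about 2 mm. A picture is of the moment at which its call begins: read the wrist's pose just before it.
- job.hand_in(): hands the job in, once; it reports no verdict.
The state is a dict: "time": time; "joint_pos": joint angles; "qd": joint speeds; "joint_efforts": joint torques, N m; "tool_pos": TCP position; "tcp_rot": TCP orientation; "ft_force": force on the tool from outside, world axes, zero at the start; "wrist_torque": the same for the moment, N m; "finger_gap": finger opening in mm.
Only numpy, scipy, OpenCV 4.12 (cv2) and the standard library are available. Lean on these libraries where they do the work, as an engineer would, in place of code of your own. Each camera call takes 0.05 s, during which the arm holds its last target.

## Task

Take the T-shaped tag with the raised rail out of the rack and drop it, crossbar first, through the twisted slot of the white tag turner, so that it turns over and slides out onto the ledge with its rail underneath. Then lay it in the work tray beside the plaster model, on the tray floor, rail underneath and flat back up. Leave the plain tag in the rack and do not push the plaster model, the tray or the other things about.

Things in the scene. Friction and masses are not known exactly. Their poses are not given: they have to be found in the camera images.
- rail_tag_center (a point): Centre, half-way up, of the T-shaped aluminium tag: loose, 30 g, 34 mm tall, 8 mm thick. As it stands in the rack: z up, y along its width, x through its thickness, the rail face (-x) looking roughly at the robot. Its tab, 12 mm wide (y), ends 17 mm above this point; grip it there by its faces (8 mm). The lowest 8 mm stand in a groove
- rail_tag_bar (a point): Middle of the same tag's crossbar, 10 mm below its centre, same axes. The crossbar is 36 mm wide (y), 14 mm high, 8 mm thick. On the -x face a rail 4 mm wide (y), 3.5 mm proud, runs up the middle from 8 mm below to 4 mm above the tag's centre; the +x face is flat. When the tag lies flat, grip the crossbar by its ends (36 mm). Lying rail down on a flat floor, this point is about 7 mm over it
- plain_tag_center (a point): Centre, half-way up, of the other tag, a plain aluminium plate 18 mm wide (y), 34 mm tall, 8 mm thick, with no crossbar and no rail; it stands in the rack 72 mm beside the T-shaped tag and stays there. Either tag may be at the left
- tag_rack: Grey rack block, fixed, 36 mm (x) by 140 mm (y) by 20 mm high; origin at the centre of its underside. Two grooves along y, 9.5 mm wide, 8 mm deep, centred at y = -36 and +36 mm. The rack and the work tray may change sides
- turner: White tag turner, fixed, 240 mm tall; origin on the bench under the slot's vertical axis, z up, its slide and ledge toward -x (roughly to the robot). Below the mouth the slot twists half a turn from z = 224 to 112 mm, then a slide bends to -x and lays the part on the ledge. A post 44 mm wide stands behind at x = 30 to 38 mm, to z = 222 mm
- turner_mouth (a point): On the slot's axis at the mouth's lip, 240 mm over the bench; axes as the turner. The top 8 mm flare down to a slot 18 mm (x) by 42 mm (y). The tag's face that looks to -x here ends underneath on the ledge. The slot is slippery; a tag let go in it falls through and comes to rest in about 1 s
- turner_rest (a point): About where the crossbar's middle comes to rest, 105 mm in front (-x) of the slot's axis, 27 mm over the bench; axes as the turner. The ledge, 20 mm wide (y), slopes 15 deg down to -x to a stop 12 mm high. The crossbar lies across it against the stop, 8 mm over at either side, tab to +x; cheeks 41 mm apart begin 15 mm behind its middle. Fingers may reach down beside it to 10 mm over the bench
- job_tray: Loose work tray, plastic, outside 140 mm (x) by 200 mm (y) by 40 mm high, walls and floor 2 mm; origin at the centre of its underside (floor top at z = 2 mm). The plaster model stands in its +y half; the -y half is free
- job_model: Loose plaster model of a dental arch, 57 by 66 by 28 mm, origin at the centre of its underside; stands in the +y half of the work tray
- tub: Bystander: tub with a screw lid, 71 mm wide, 61 mm high; origin at its underside
- tape: Bystander: roll of masking tape lying flat, 94 mm wide, 25 mm high; origin at its underside
- mug: Bystander: coffee mug, 78 mm wide, 101 mm high; origin at its underside
Not all that is in view belongs to the job. Several things have the shape of the tag_rack; the one meant has the colours described above.

How it is judged (in metres and radians):
On the way, in this order (a step that is already met when the one before it is completed fails the run):
1. the T-shaped tag, let go, is inside the twisted part of the slot (x of rail_tag_center in the frame of turner between -0.012 and 0.012 m and y of rail_tag_center in the frame of turner between -0.012 and 0.012 m and z of rail_tag_center in the frame of turner between 0.12 and 0.21 m and contact force between the fingers and rail_tag below 0.05 N), for 0.02 s.
2. the tag lies at rest on the turner's ledge, let go, rail underneath (flat back up within 0.5 rad) (x of rail_tag_center in the frame of turner between -0.112 and -0.07 m and y of rail_tag_center in the frame of turner between -0.02 and 0.02 m and z of rail_tag_center in the frame of turner between 0.022 and 0.042 m and angle between rail_tag_center's own x axis and vertical below 0.5 rad and linear speed of rail_tag below 0.02 m/s and contact force between the fingers and rail_tag below 0.05 N), for 0.2 s.
At the end, for the whole second after the job is handed in: The T-shaped tag lies at rest on the floor of the upright work tray (its centre inside the walls and under 16 mm over the tray's underside), let go, rail underneath and flat back up within 0.3 rad; the plain tag still stands in its groove (within 5 mm in height, upright within 0.3 rad) (x of rail_tag_center in the frame of job_tray between -0.066 and 0.066 m and y of rail_tag_center in the frame of job_tray between -0.097 and 0.097 m and z of rail_tag_center in the frame of job_tray between 0 and 0.016 m and angle between rail_tag_center's own x axis and vertical below 0.3 rad and linear speed of rail_tag below 0.02 m/s and contact force between the fingers and rail_tag below 0.05 N and angle between job_tray's own z axis and vertical below 0.1 rad and z of plain_tag_center in the frame of tag_rack below 0.034 m and angle between plain_tag_center's own z axis and vertical below 0.3 rad); the robot touches nothing.
It fails at once if the plain tag is taken out of the rack or displaced by more than 15 mm (distance of plain_tag_center from where it was at the start of the episode above 0.015 m).
It fails at once if the work tray is pushed more than 30 mm (distance of job_tray from where it was at the start of the episode above 0.03 m).
It fails at once if the plaster model is moved more than 30 mm (distance of job_model from where it was at the start of the episode above 0.03 m).
It fails at once if the tub, the tape or the mug is moved more than 30 mm (distance of any of tub, tape, mug from where it was at the start of the episode above 0.03 m).
It also fails if it takes over 64 s, if anything falls off the work surface, if the arm or the gripper's body presses on something with over 40 N, if the wrist force passes 120 N, or if a joint passes its speed limit or range.

## Working session

There is one attempt and no reset: what is moved stays moved. The work goes in short steps, Python scripts to look and compute and a tool call to move; the robot and the scene stay as the last step left them, time stands still between calls to the robot, and variables do not carry over. Pictures are saved under pics/ and viewed, and the job is handed in when it is done.

Besides the shell and the picture viewer there is one more tool, called after ">>>" as name(argument=value, ...) on one line, values as JSON. send_rows: Moves the arm, as the interface text tells. Its arguments: {"type":"object","properties":{"dp":{"type":"array"},"rot":{"type":"array"},"jaw":{"type":"number"},"force":{"type":"number"}},"required":["dp","rot"]}

```bash
mkdir -p pics; ls
cat > h.py <<'E'
from bench import r, vision, job
import numpy as np, cv2
def snap(n,tag):
    s=r.sense(); d=vision.snapshot(n)
    cv2.imwrite(f'pics/{tag}.png',d['pixels'][:,:,::-1])
    np.savez(f'{tag}.npz',**{k:np.array(v) for k,v in d.items()},tp=s['tool_pos'],tr=s['tcp_rot'])
    return d,s
def load(tag): return dict(np.load(f'{tag}.npz'))
def T(d):
    if 'world_from_camera' in d: return np.array(d['world_from_camera'])
    from scipy.spatial.transform import Rotation as R
    M=np.eye(4);M[:3,:3]=R.from_euler('xyz',d['tr'],degrees=True).as_matrix();M[:3,3]=d['tp'];return M@d['T_tool_cam']
def cloud(d):
    K=d['intrinsics'];z=d['depth'].astype(float);v,u=np.mgrid[:z.shape[0],:z.shape[1]]
    p=np.stack([(u-K[0,2])/K[0,0]*z,(v-K[1,2])/K[1,1]*z,z],-1);M=T(d)
    w=p@M[:3,:3].T+M[:3,3];w[z==0]=np.nan;return w
def ray(d,u,v,h):
    K=d['intrinsics'];M=T(d);a=M[:3,:3]@np.array([(u-K[0,2])/K[0,0],(v-K[1,2])/K[1,1],1]);o=M[:3,3]
    return o+a*(h-o[2])/a[2]
E
python3 - <<'E'
from h import *
for n in ['scene','top','wrist']:
    d,s=snap(n,n+'0')
print(s)
d=load('top0');print(T(d),d['intrinsics']); print(T(load('scene0')));print(load('wrist0')['T_tool_cam'])
E
```

```text
pics
{'time': 0.1, 'joint_pos': array([ 6.13978582e+01,  7.51270466e+00,  8.53230065e+01, -4.52269352e-05,
        8.72620260e+01, -4.89424881e+00]), 'qd': array([ 0.11309065, -0.13840023, -0.21025521,  0.04661398,  0.04112818,
       -0.0146115 ]), 'joint_efforts': array([ 5.22422033e-04, -5.70948136e+01, -5.01945126e+01, -1.69192085e-04,
        8.00770096e-03,  1.12894227e-05]), 'tool_pos': array([241.00734973, 548.94968439, 244.32957964]), 'tcp_rot': array([-1.79991706e+02,  9.73846025e-02,  6.62921163e+01]), 'ft_force': array([ 0.37317096, -0.11077395,  0.38324145]), 'wrist_torque': array([-0.01097219,  0.01287995,  0.00504054]), 'finger_gap': 85.54818697149176}
[[ 2.06654426e-03 -9.89457569e-01  1.44808316e-01  3.96018926e+02]
 [-9.99749543e-01 -5.27118693e-03 -2.17500569e-02 -1.86892756e+01]
 [ 2.22840702e-02 -1.44727101e-01 -9.89220646e-01  1.64717782e+03]
 [ 0.00000000e+00  0.00000000e+00  0.00000000e+00  1.00000000e+00]] [[522.25263859   0.         275.78379366]
 [  0.         522.25263859 207.97477119]
 [  0.           0.           1.        ]]
[[ 5.33097059e-01 -5.30366655e-01  6.59180353e-01 -2.95249963e+02]
 [-8.46010563e-01 -3.26262621e-01  4.21685700e-01 -6.28201356e+02]
 [-8.58212485e-03 -7.82472948e-01 -6.22625436e-01  1.01061779e+03]
 [ 0.00000000e+00  0.00000000e+00  0.00000000e+00  1.00000000e+00]]
[[ 9.99999858e-01 -6.67663510e-05 -5.29224030e-04 -4.63512271e-01]
 [ 2.13933698e-04  9.59046691e-01  2.83247945e-01 -7.19440948e+01]
 [ 4.88639123e-04 -2.83248018e-01  9.59046569e-01 -1.28349833e+02]
 [ 0.00000000e+00  0.00000000e+00  0.00000000e+00  1.00000000e+00]]
```

View pics/top0.png

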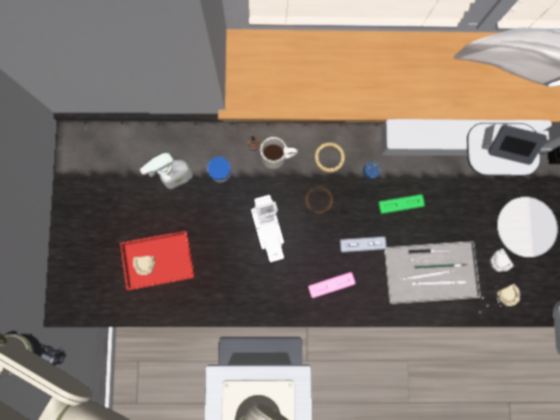

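View pics/scene0.png

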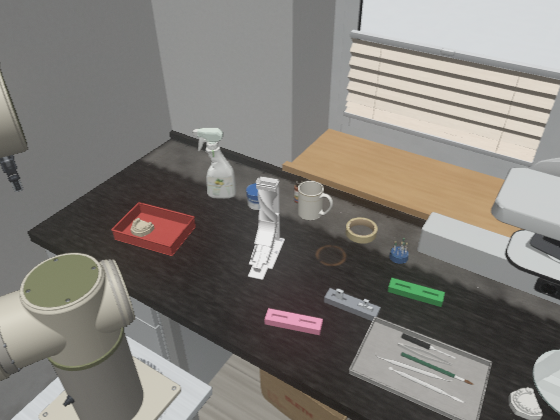

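View pics/wrist0.png

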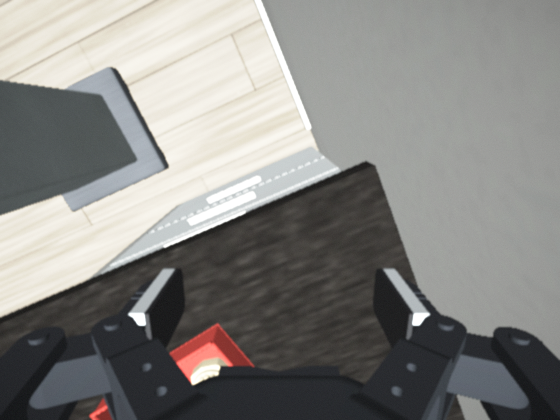

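Top view: the grey rack is at (363,244), the turner at (268,228) and the red tray at (157,260), with the model in its left half. The pink and green racks are decoys. Next I measure with depth.

Run:
```python
from h import *
d=load('top0');w=cloud(d)
def c(n,y0,y1,x0,x1,f=6):
    im=d['pixels'][y0:y1,x0:x1,::-1];cv2.imwrite(f'pics/{n}.png',cv2.resize(im,None,fx=f,fy=f,interpolation=cv2.INTER_NEAREST))
c('c_rack',225,265,335,395,10); c('c_turn',185,270,240,300,7)
s=load('scene0')['pixels'][:,:,::-1]
cv2.imwrite('pics/c_sr.png',cv2.resize(s[280,:][None] if 0 else s[275:330,310:390],None,fx=9,fy=9))
cv2.imwrite('pics/c_st.png',cv2.resize(s[170:290,230:300],None,fx=5,fy=5))
px=d['pixels'].astype(int)
red=((px[...,0]>120)&(px[...,1]<60)&(px[...,2]<60)).astype(np.uint8)
n,l,st,ce=cv2.connectedComponentsWithStats(red);i=1+st[1:,4].argmax();print(st[i]);
m=(l==i)
p=w[m];print(np.nanpercentile(p,[1,50,99],axis=0))
top=p[p[:,2]>32];print(cv2.minAreaRect(top[:,:2].astype(np.float32)))
for nm,(u0,v0,u1,v1) in dict(rack=(335,230,395,260),turn=(245,190,295,265),model=(130,250,158,275)).items():
    q=w[v0:v1,u0:u1].reshape(-1,3)
    for lo,hi in [(12,26),(26,45),(45,260),(150,260),(212,260)]:
        t=q[(q[:,2]>lo)&(q[:,2]<hi)]
        if len(t)>5: print(nm,lo,hi,len(t),cv2.minAreaRect(t[:,:2].astype(np.float32)),np.median(t,0))
```

```text
[120 240  13  48 173]
[[387.33396291 388.157835    -2.48722713]
 [465.48987126 407.01587898  33.42495134]
 [526.56111608 423.72759169  47.6256976 ]]
((458.6462097167969, 404.8260192871094), (36.10895919799805, 142.30276489257812), 89.41242980957031)
rack 12 26 437 ((520.9910278320312, -340.39605712890625), (169.9793701171875, 67.17868041992188), 78.88574981689453) [ 521.79427211 -328.25621451   20.34620698]
rack 26 45 71 ((522.5174560546875, -335.6289367675781), (149.8744659423828, 43.21753692626953), 88.79071807861328) [ 524.47254721 -339.11224449   28.15964133]
rack 45 260 17 ((523.0053100585938, -325.52264404296875), (6.8329949378967285, 81.66386413574219), 4.471348762512207) [ 522.55459977 -297.59937989   48.5592469 ]
turn 12 26 87 ((584.6923828125, -24.214691162109375), (223.73260498046875, 65.62523651123047), 18.060991287231445) [511.02500163 -46.14961453  19.25368432]
turn 26 45 176 ((524.1368408203125, -41.80810546875), (79.3565673828125, 48.211181640625), 14.859650611877441) [528.37653369 -42.67632195  32.58796831]
turn 45 260 719 ((575.0427856445312, -27.076183319091797), (128.93295288085938, 58.062870025634766), 14.343839645385742) [588.27019815 -23.16245264 187.01714348]
turn 150 260 426 ((605.9933471679688, -18.645095825195312), (64.31155395507812, 57.84170913696289), 17.12665367126465) [606.63618367 -20.17876857 223.40356953]
turn 212 260 298 ((609.1476440429688, -17.43769073486328), (58.03556823730469, 57.73589324951172), 18.068727493286133) [611.51712247 -14.82278672 233.26771523]
model 12 26 242 ((459.1202697753906, 352.9112243652344), (61.51604461669922, 65.26248931884766), 22.33850860595703) [460.43186958 353.7991129   19.87917142]
model 26 45 73 ((456.2220153808594, 353.6044616699219), (42.324703216552734, 58.4694938659668), 4.423703193664551) [454.10049501 355.55347302  28.74996737]
```

Run:
```python
import cv2,numpy as np
ims=[cv2.imread(f'pics/{n}.png') for n in ['c_rack','c_turn']]
print([i.shape for i in ims])
```

```text
[(400, 600, 3), (595, 420, 3)]
```

View pics/c_rack.png

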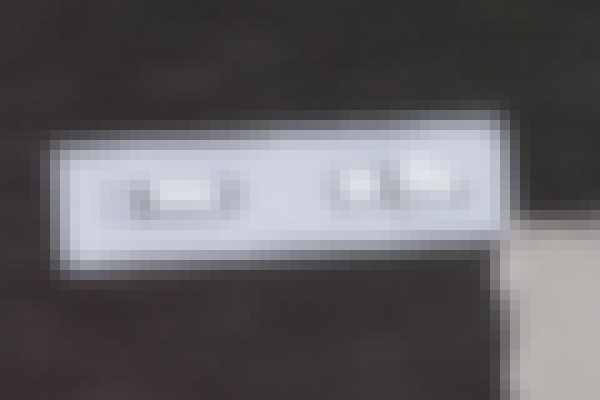

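View pics/c_sr.png

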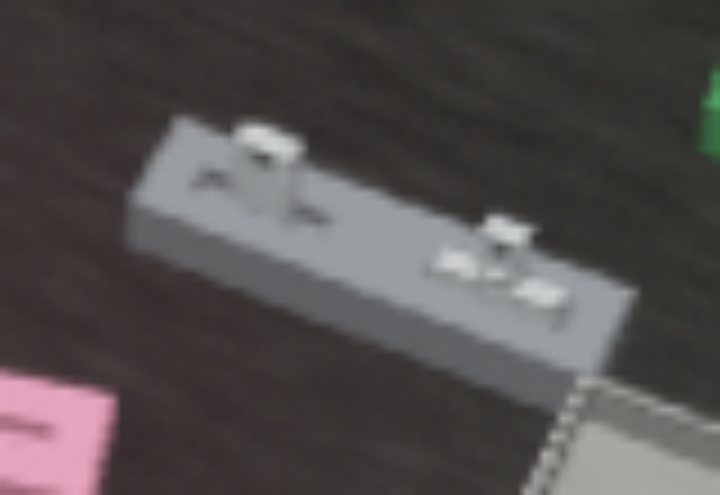

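View pics/c_turn.png

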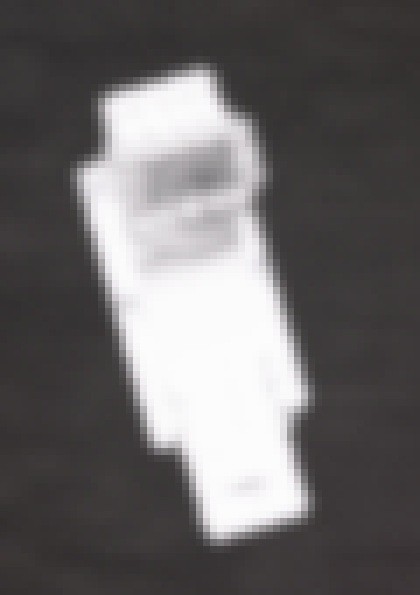

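View pics/c_st.png

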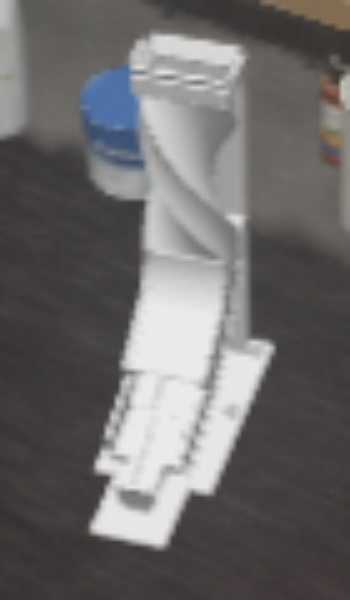

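The T tag is the right-hand one in the rack, at (425,182) in the crop. The plain tag is on the left, and the rail side faces the robot. Now I move above the rack for a close look.

>>> send_rows(dp=[[18,-57,0],[36,-114,0],[54,-171,0],[72,-228,0],[90,-285,0]], rot=[[0,0,-0.175],[0,0,-0.35],[0,0,-0.525],[0,0,-0.7],[0,0,-0.875]])

```text
time: 0.78
tool_pos: [331.3, 262.6, 245.1]
tcp_rot: [180.0, -0.0, 15.9]
ft_force: [1.3, 0.2, 0.3]
finger_gap: 85.2
```

>>> send_rows(dp=[[18,-57,0],[36,-114,0],[54,-171,0],[72,-228,0],[90,-285,0]], rot=[[0,0,-0.175],[0,0,-0.194],[0,0,-0.194],[0,0,-0.194],[0,0,-0.194]])

```text
time: 1.4
tool_pos: [421.4, -22.6, 245.4]
tcp_rot: [-180.0, -0.0, 5.0]
ft_force: [1.7, 0.9, 0.2]
finger_gap: 85.6
```

>>> send_rows(dp=[[18,-57,-10],[36,-114,-20],[54,-171,-30],[72,-228,-40],[97,-285,-45]], rot=[[0,0,0],[0,0,0],[0,0,0],[0,0,0],[0,0,0]])

```text
time: 2.02
tool_pos: [518.0, -307.5, 199.2]
tcp_rot: [-180.0, 0.0, 5.0]
ft_force: [0.3, 0.2, 1.0]
finger_gap: 85.7
```

>>> send_rows(dp=[[0,-15,0],[0,-15,0],[0,-15,0]], rot=[[0,0,0],[0,0,0],[0,0,0]])

```text
time: 2.4
tool_pos: [518.3, -319.4, 200.8]
tcp_rot: [-180.0, -0.0, 5.1]
ft_force: [0.3, 0.3, -0.1]
finger_gap: 85.3
```

Run:
```python
from h import *
d,s=snap('wrist','w1');print(s['tool_pos'],s['tcp_rot'],s['joint_pos'],s['time'])
```

```text
[ 518.26110681 -319.37984542  200.83297147] [-1.79993840e+02 -2.87878687e-02  5.08858968e+00] [-3.64818015e+01  1.01449753e+01  8.69833358e+01  2.38958415e-02
  8.28542393e+01 -4.15733616e+01] 2.4
```

View pics/w1.png

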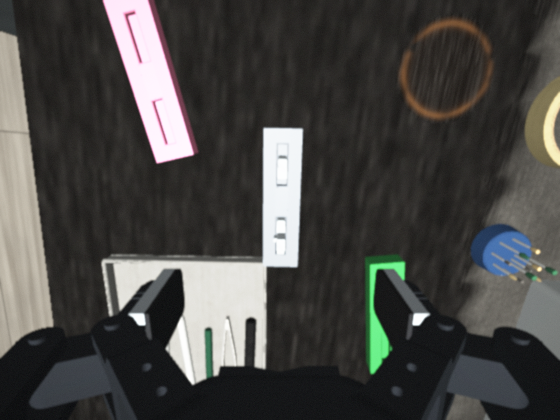

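The wrist view shows the plain tag at (283,165) and the T tag at (280,238), with the rack aligned to the image's vertical axis.

Run:
```python
from h import *
d=load('w1');w=cloud(d)
im=d['pixels'][120:275,250:315,::-1];cv2.imwrite('pics/c_w1.png',cv2.resize(im,None,fx=4.5,fy=3.8,interpolation=cv2.INTER_CUBIC))
cv2.imwrite('pics/c_w1.png',cv2.resize(d['pixels'][205:275,255:310,::-1],None,fx=9,fy=8.5,interpolation=cv2.INTER_CUBIC))
q=w[120:275,255:310]; m=(q[...,2]>15)
print(cv2.minAreaRect(q[m][:,:2].astype(np.float32)))
m2=(abs(q[...,2]-20)<4); print('rack',cv2.minAreaRect(q[m2][:,:2].astype(np.float32)),np.median(q[m2],0))
for a,b in [(120,200),(205,275)]:
    t=w[a:b,255:310].reshape(-1,3);t=t[(t[:,2]>40)&(t[:,2]<55)];print(len(t),t.mean(0),cv2.minAreaRect(t[:,:2].astype(np.float32)))
    t=w[a:b,255:310].reshape(-1,3);t=t[(t[:,2]>23)&(t[:,2]<32)];print(len(t),t.mean(0))
```

```text
((517.8059692382812, -331.62042236328125), (44.10661697387695, 150.6163330078125), 3.735199213027954)
rack ((517.8059692382812, -331.62042236328125), (44.10661697387695, 150.6163330078125), 3.735199213027954) [ 520.59570365 -321.41946308   19.8483012 ]
186 [ 518.55207858 -289.87286753   45.69077175] ((518.60693359375, -290.1280517578125), (7.107527732849121, 17.94487190246582), 5.062964916229248)
12 [ 517.85895425 -281.16954013   28.49795174]
107 [ 523.63569296 -360.52249388   45.37005591] ((523.69580078125, -361.1112365722656), (6.653797149658203, 11.62605094909668), 5.0277886390686035)
159 [ 522.77482859 -356.27737974   26.32064245]
```

View pics/c_w1.png

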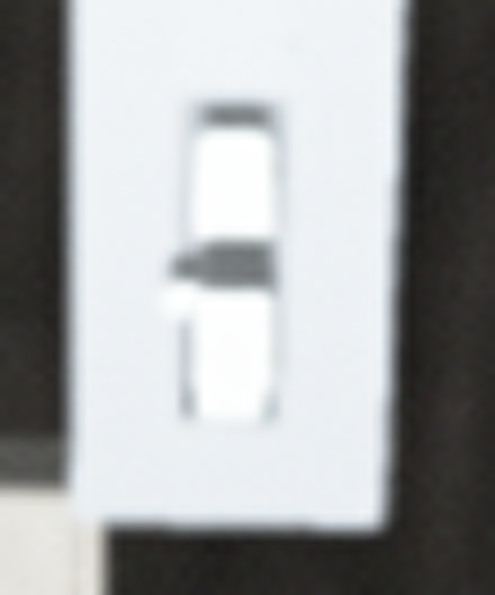

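The tab top measures (523.7, -361.0) at 45.5 mm. It is 71 mm from the plain tag and yawed 5°, which agrees with the spec. I lower onto the tab with the jaw partly closed.

>>> send_rows(dp=[[5.5,-40.5,0],[5.5,-40.5,-50],[5.5,-40.5,-90],[5.5,-40.5,-90],[5.5,-40.5,-90]], rot=[[0,0,0],[0,0,0],[0,0,0],[0,0,0],[0,0,0]], jaw=32, force=30)

```text
time: 3.08
tool_pos: [524.8, -361.0, 112.7]
tcp_rot: [179.9, -0.1, 5.1]
ft_force: [0.7, 0.8, 0.4]
finger_gap: 31.7
```

Run:
```python
from h import *
d,s=snap('wrist','w2');print(s['tool_pos'],s['tcp_rot'],s['finger_gap'],s['time'])
```

```text
[ 524.76541413 -361.00726407  112.74950269] [ 1.79895871e+02 -1.10738120e-01  5.09895599e+00] 31.697985292787425 3.075
```

View pics/w2.png

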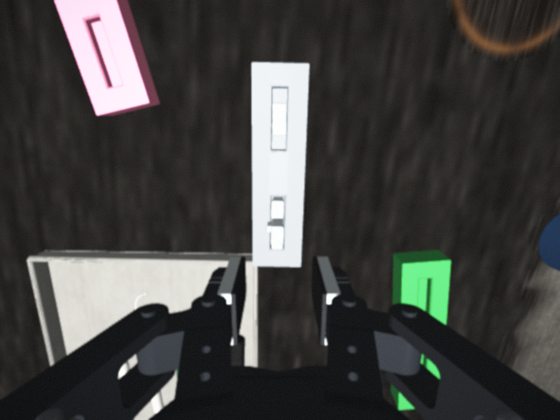

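>>> send_rows(dp=[[-0.5,0,-30],[-0.5,0,-61],[-0.5,0,-61],[-0.5,0,-61]], rot=[[0,0,0],[0,0,0],[0,0,0],[0,0,0]])

```text
time: 3.62
tool_pos: [524.6, -362.0, 52.1]
tcp_rot: [179.9, -0.1, 5.1]
ft_force: [-0.4, 0.1, 0.2]
finger_gap: 31.9
```

Run:
```python
from h import *
d,s=snap('wrist','w3');print(s['tool_pos'],s['tcp_rot'],s['finger_gap'],s['ft_force'])
d=load('w3');w=cloud(d);q=w[200:330,240:330].reshape(-1,3);t=q[(q[:,2]>41)&(q[:,2]<50)];print(len(t),t.mean(0) if len(t) else 0)
```

```text
[ 524.61865299 -362.04942752   52.07797208] [ 1.79861921e+02 -1.45243943e-01  5.05133689e+00] 31.911330816765517 [-0.41082263  0.08851293  0.24421889]
780 [ 525.68470176 -359.43769958   45.55833016]
```

View pics/w3.png

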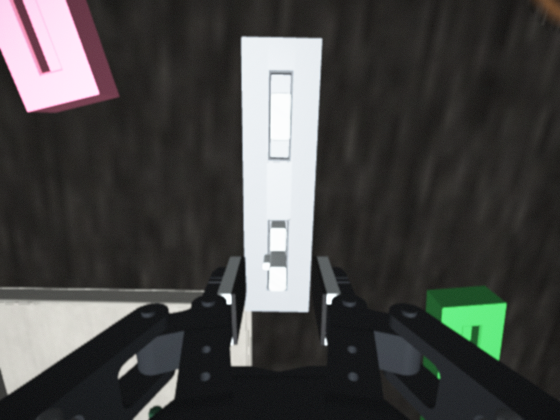

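Run:
```python
from h import *
d=load('w3')
cv2.imwrite('pics/c_w3.png',cv2.resize(d['pixels'][200:350,200:360,::-1],None,fx=4,fy=4,interpolation=cv2.INTER_CUBIC))
w=cloud(d)
for v in range(205,325,6): print(v,[np.round(w[v,u],0).tolist() for u in (268,278,285)])
# project expected tab top
M=np.linalg.inv(T(d));K=d['intrinsics']
for p in [(523.7,-361,46),(523.7,-361,36)]:
    c=M[:3,:3]@np.array(p)+M[:3,3];print(p,(K@c)[:2]/c[2])
```

```text
205 [[517.0, -334.0, 20.0], [522.0, -333.0, 20.0], [525.0, -333.0, 20.0]]
211 [[517.0, -337.0, 20.0], [522.0, -337.0, 19.0], [526.0, -336.0, 20.0]]
217 [[517.0, -340.0, 20.0], [522.0, -339.0, 20.0], [526.0, -339.0, 21.0]]
223 [[517.0, -343.0, 20.0], [523.0, -344.0, 18.0], [527.0, -345.0, 14.0]]
229 [[518.0, -347.0, 18.0], [523.0, -344.0, 25.0], [526.0, -344.0, 25.0]]
235 [[518.0, -350.0, 19.0], [523.0, -347.0, 26.0], [526.0, -347.0, 26.0]]
241 [[518.0, -354.0, 19.0], [523.0, -350.0, 26.0], [527.0, -351.0, 25.0]]
247 [[518.0, -357.0, 21.0], [524.0, -354.0, 26.0], [527.0, -354.0, 26.0]]
253 [[519.0, -361.0, 18.0], [524.0, -356.0, 29.0], [527.0, -357.0, 27.0]]
259 [[519.0, -359.0, 29.0], [524.0, -356.0, 37.0], [527.0, -356.0, 36.0]]
265 [[519.0, -361.0, 33.0], [524.0, -355.0, 44.0], [527.0, -356.0, 42.0]]
271 [[520.0, -372.0, 18.0], [524.0, -358.0, 46.0], [527.0, -357.0, 45.0]]
277 [[520.0, -375.0, 19.0], [524.0, -361.0, 46.0], [527.0, -360.0, 46.0]]
283 [[520.0, -379.0, 19.0], [524.0, -364.0, 45.0], [528.0, -364.0, 45.0]]
289 [[520.0, -383.0, 19.0], [525.0, -367.0, 45.0], [528.0, -367.0, 45.0]]
295 [[521.0, -385.0, 20.0], [526.0, -385.0, 20.0], [530.0, -385.0, 20.0]]
301 [[521.0, -390.0, 19.0], [527.0, -389.0, 20.0], [530.0, -388.0, 21.0]]
307 [[521.0, -393.0, 21.0], [527.0, -393.0, 20.0], [531.0, -392.0, 20.0]]
313 [[522.0, -411.0, -0.0], [528.0, -410.0, -0.0], [533.0, -410.0, -0.0]]
319 [[522.0, -415.0, -0.0], [529.0, -415.0, -1.0], [533.0, -414.0, -0.0]]
(523.7, -361, 46) [277.11019391 277.92568929]
(523.7, -361, 36) [277.15106445 268.26094377]
```

View pics/c_w3.png

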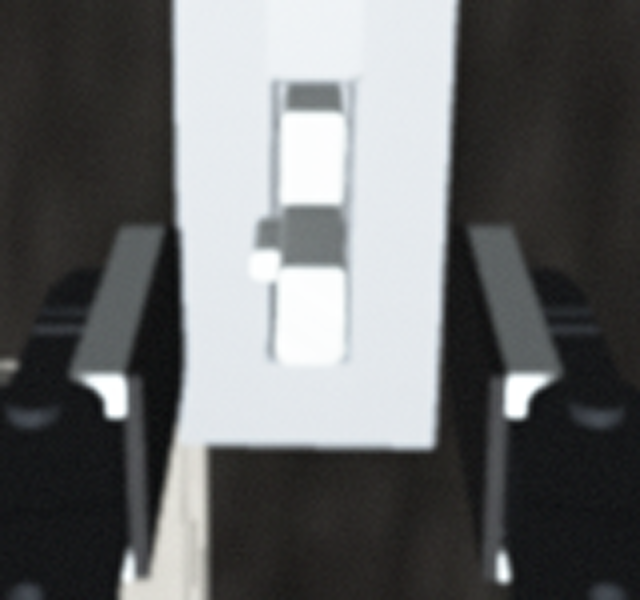

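Run:
```python
from h import *
w=cloud(load('w3'))
for u,v in [(321,258),(329,293),(330,298),(229,298),(236,258)]: print(u,v,w[v,u])
```

```text
321 258 [ 542.9272021  -349.93449821   44.53805159]
329 293 [ 541.98356826 -350.22981586   75.01111884]
330 298 [ 542.24157061 -351.29984044   76.65091106]
229 298 [ 505.55021139 -354.90927217   75.95352673]
236 258 [ 504.05350544 -353.65937786   43.79746026]
```

>>> send_rows(dp=[[0,0,-2],[0,0,-2]], rot=[[0,0,0],[0,0,0]])

```text
time: 3.92
tool_pos: [523.6, -361.4, 48.1]
tcp_rot: [180.0, -0.0, 5.0]
ft_force: [0.3, -0.8, 0.1]
finger_gap: 32.2
```

>>> send_rows(dp=[[0,0,0],[0,0,0],[0,0,0],[0,0,0]], rot=[[0,0,0],[0,0,0],[0,0,0],[0,0,0]], jaw=0, force=30)

```text
time: 4.42
tool_pos: [523.4, -361.2, 47.5]
tcp_rot: [180.0, -0.0, 5.0]
ft_force: [-0.4, 0.9, 1.7]
finger_gap: 6.6
```

Run:
```python
from h import *
d,s=snap('wrist','w4');print(s['tool_pos'],s['tcp_rot'],s['finger_gap'],s['ft_force'])
d=load('w4')
cv2.imwrite('pics/c_w4.png',cv2.resize(d['pixels'][200:350,200:360,::-1],None,fx=4,fy=4,interpolation=cv2.INTER_CUBIC))
```

```text
[ 523.39742727 -361.22886993   47.52500553] [ 1.79986475e+02 -1.82767003e-02  5.04178669e+00] 6.565510536902391 [-0.38654508  0.92691213  1.69668401]
```

View pics/c_w4.png

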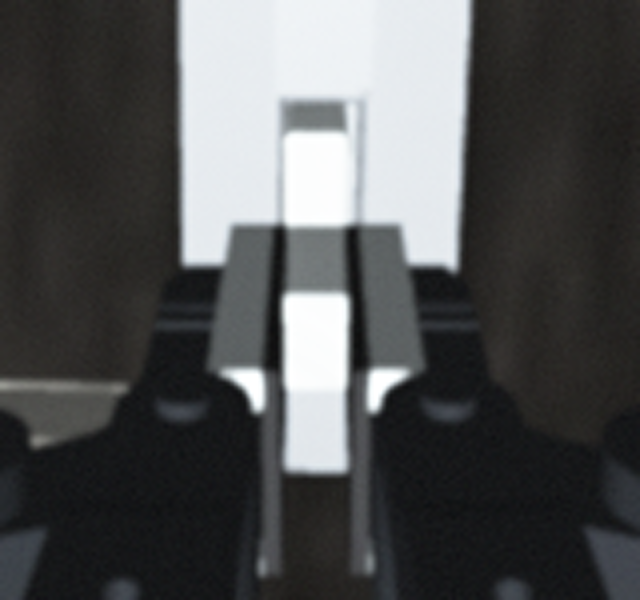

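The tag is gripped, with the opening at about 7 mm. I lift it and move to look at the turner mouth.

>>> send_rows(dp=[[0,0,25],[0,0,80],[0,0,140],[0,0,200],[0,0,255]], rot=[[0,0,0],[0,0,0],[0,0,0],[0,0,0],[0,0,0]])

```text
time: 5.1
tool_pos: [523.0, -361.0, 304.4]
tcp_rot: [180.0, -0.0, 5.0]
ft_force: [1.3, -0.2, -0.2]
finger_gap: 6.7
```

>>> send_rows(dp=[[5,20,27],[20,75,27],[35,130,27],[50,185,27],[65,240,27]], rot=[[0,0,0.04],[0,0,0.08],[0,0,0.12],[0,0,0.175],[0,0,0.175]])

```text
time: 5.72
tool_pos: [588.3, -119.4, 329.0]
tcp_rot: [-180.0, 0.0, 15.1]
ft_force: [1.0, -0.0, -1.3]
finger_gap: 6.9
```

>>> send_rows(dp=[[8,40,0],[16,80,0],[16,84,0],[16,84,0],[16,84,0]], rot=[[0,0,0],[0,0,0],[0,0,0],[0,0,0],[0,0,0]])

```text
time: 6.35
tool_pos: [604.1, -38.3, 329.2]
tcp_rot: [180.0, 0.0, 15.0]
ft_force: [0.9, -0.2, 0.1]
finger_gap: 6.4
```

Run:
```python
from h import *
d,s=snap('wrist','w5');print(s['tool_pos'],s['tcp_rot'],s['finger_gap'],s['ft_force'])
```

```text
[604.05642369 -38.30053616 329.16657872] [1.79986340e+02 2.15742200e-02 1.49946631e+01] 6.444011867507381 [ 0.91783472 -0.1972642   0.09966661]
```

View pics/w5.png

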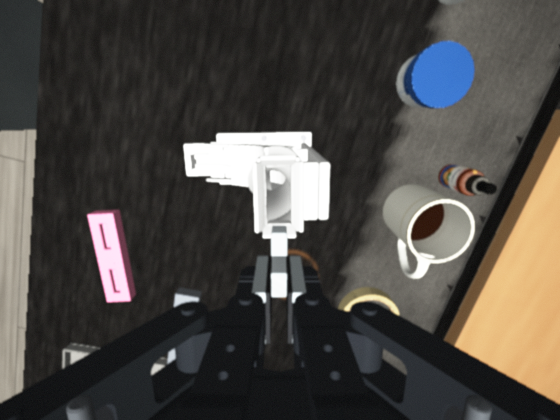

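The mouth is at (278,192) and the turner lines up with the image axes, so its yaw is about 15°. The held tag shows at (278,240-295).

Run:
```python
from h import *
d=load('w5');w=cloud(d)
cv2.imwrite('pics/c_w5.png',cv2.resize(d['pixels'][120:300,180:340,::-1],None,fx=4,fy=3.3,interpolation=cv2.INTER_CUBIC))
q=w[120:232,170:345].reshape(-1,3);
for lo,hi in [(236,250),(218,226),(228,244),(2,8)]:
    t=q[(q[:,2]>lo)&(q[:,2]<hi)];print(lo,hi,len(t),np.median(t,0),cv2.minAreaRect(t[:,:2].astype(np.float32)))
for v in (170,185,195,205,215): print(v,[(u,int(w[v,u,2])) for u in range(245,335,4) if np.isfinite(w[v,u,2])])
print([(v,int(w[v,256,2])) for v in range(150,240,3)],[(v,int(w[v,278,2])) for v in range(150,240,3)])
```

```text
236 250 1455 [593.78148116 -14.33072191 239.62568089] ((598.1610107421875, -18.303640365600586), (34.65985870361328, 54.449771881103516), 15.942177772521973)
218 226 1643 [624.42351947 -12.5577916  221.66866821] ((611.9391479492188, -13.70687484741211), (47.196014404296875, 48.860931396484375), 15.898930549621582)
228 244 2281 [596.36196294 -16.23648748 237.77201295] ((598.2587280273438, -18.865476608276367), (34.626808166503906, 55.6590461730957), 16.151649475097656)
2 8 1428 [544.34664172  -6.18202143   5.8018651 ] ((576.5713500976562, -54.90351104736328), (248.58981323242188, 155.81793212890625), 14.586155891418457)
170 [(245, 73), (249, 79), (253, 240), (257, 239), (261, 235), (265, 232), (269, 164), (273, 61), (277, 193), (281, 206), (285, 215), (289, 221), (293, 234), (297, 237), (301, 240), (305, 220), (309, 221), (313, 223), (317, 222), (321, 220), (325, 222), (329, 221), (333, -1)]
185 [(245, 75), (249, 183), (253, 239), (257, 240), (261, 235), (265, 231), (269, 113), (273, 89), (277, 88), (281, 146), (285, 155), (289, 215), (293, 233), (297, 238), (301, 240), (305, 222), (3
[... 905 characters left out ...]
6), (153, 86), (156, 84), (159, 85), (162, 238), (165, 241), (168, 240), (171, 240), (174, 240), (177, 239), (180, 240), (183, 241), (186, 240), (189, 240), (192, 239), (195, 240), (198, 241), (201, 240), (204, 240), (207, 240), (210, 241), (213, 240), (216, 240), (219, 241), (222, 240), (225, 241), (228, 240), (231, 240), (234, 0), (237, 1)] [(150, 132), (153, 135), (156, 240), (159, 242), (162, 236), (165, 232), (168, 202), (171, 189), (174, 77), (177, 76), (180, 77), (183, 77), (186, 95), (189, 165), (192, 178), (195, 185), (198, 193), (201, 196), (204, 199), (207, 203), (210, 206), (213, 207), (216, 209), (219, 220), (222, 228), (225, 293), (228, 299), (231, 304), (234, 306), (237, 306)]
```

View pics/c_w5.png

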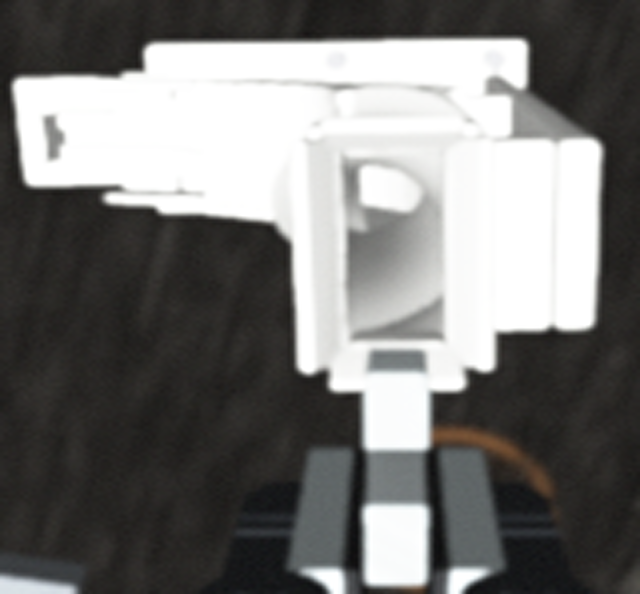

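Run:
```python
from h import *
from scipy.spatial.transform import Rotation as R
d=load('w5');w=cloud(d)
q=w[120:245,170:345].reshape(-1,3)
t=q[(q[:,2]>230)&(q[:,2]<246)];r_=cv2.minAreaRect(t[:,:2].astype(np.float32));print(r_)
for a in (14,15,16):
    c,s=np.cos(np.radians(a)),np.sin(np.radians(a))
    xl=t[:,0]*c+t[:,1]*s; yl=-t[:,0]*s+t[:,1]*c
    print(a,[np.percentile(v,[.3,99.7]).round(1) for v in (xl,yl)])
for x,y in [(315,130),(300,370),(480,130),(495,370)]: print(ray(d,180+x/4,120+y/3.3,240))
# slot inner edges at lip bottom z~232
for x,y in [(343,150),(350,335),(443,150),(443,335)]: print('in',ray(d,180+x/4,120+y/3.3,231))
# yaw from tall-thing edges
# held tag
M=np.eye(4);M[:3,:3]=R.from_euler('xyz',d['tr'],degrees=True).as_matrix();M[:3,3]=d['tp']
ww=w[220:300,255:300].reshape(-1,3)
tl=(ww-M[:3,3])@M[:3,:3]
for lo,hi in [(-5,8),(18,26)]:
    k=(tl[:,2]>lo)&(tl[:,2]<hi);print('tag tool',k.sum(),np.percentile(tl[k],[2,50,98],axis=0).round(1))
```

```text
((598.7193603515625, -20.23485565185547), (34.66461944580078, 58.46249771118164), 15.920644760131836)
14 [array([558.5, 593.9]), array([-193. , -135.3])]
15 [array([555.8, 590.6]), array([-203. , -145.4])]
16 [array([552.7, 587.2]), array([-213. , -155.3])]
[579.13517003   2.24641508 240.        ]
[589.03462339 -48.61409023 240.        ]
[605.84337543   9.39664235 240.        ]
[622.74193109 -39.58361674 240.        ]
in [584.64310543  -1.76596731 231.        ]
in [596.11956959 -41.45211373 231.        ]
in [601.58956956   2.77113595 231.        ]
in [612.69645389 -37.01151668 231.        ]
tag tool 844 [[ -9.7 -10.8  -4.3]
 [ -0.5  -5.5   2.1]
 [  8.4   5.7   7.7]]
tag tool 444 [[ -4.1 -17.6  18.8]
 [ -0.  -11.5  21.9]
 [  3.5  -5.2  25.1]]
```

The slot centre is about (598.7, -19.7) with yaw 15.9°. Its inner size is 17.5 × 41.3 mm, which matches the spec. I hover just above it and check.

>>> send_rows(dp=[[-2.5,9.4,0],[-5.1,18.8,0],[-5.1,18.8,-22],[-5.1,18.8,-44],[-5.1,18.8,-44]], rot=[[0,0,0.008],[0,0,0.016],[0,0,0.016],[0,0,0.016],[0,0,0.016]])

```text
time: 7.02
tool_pos: [597.9, -17.7, 283.1]
tcp_rot: [-179.9, 0.2, 16.0]
ft_force: [-0.3, 0.3, -0.8]
finger_gap: 6.5
```

Run:
```python
from h import *
d,s=snap('wrist','w6');print(s['tool_pos'],s['tcp_rot'],s['finger_gap'],s['ft_force'])
cv2.imwrite('pics/c_w6.png',cv2.resize(d['pixels'][150:330,200:360,::-1],None,fx=4,fy=3.3,interpolation=cv2.INTER_CUBIC))
d=load('w6')
for x,y in [(0,0)]: pass
```

```text
[597.85110459 -17.67235946 283.12764373] [-179.90449217    0.21357782   16.02245615] 6.475529207265006 [-0.28874106  0.34139918 -0.76814479]
```

View pics/c_w6.png

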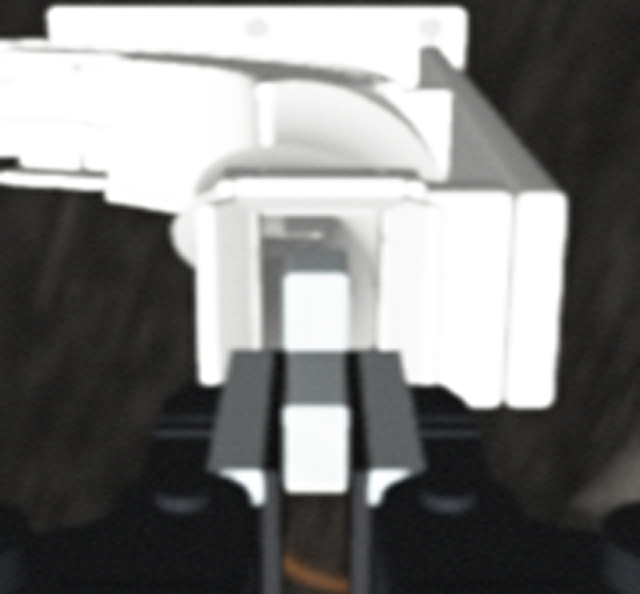

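>>> send_rows(dp=[[0,0,0],[0,0,0],[0,0,0]], rot=[[0,0,0],[0,0,0],[0,0,0]])

```text
time: 7.45
tool_pos: [599.4, -18.4, 286.1]
tcp_rot: [180.0, -0.1, 16.0]
ft_force: [0.9, 0.1, -0.5]
finger_gap: 6.5
```

Run:
```python
from h import *
from scipy.spatial.transform import Rotation as R
_,s=snap('wrist','w7');d=load('w7');print(s['tool_pos'],s['tcp_rot']);w=cloud(d)
M=np.eye(4);M[:3,:3]=R.from_euler('xyz',d['tr'],degrees=True).as_matrix();M[:3,3]=d['tp']
tl=(w-M[:3,3])@M[:3,:3]
for v in range(190,260,6):
    row=tl[v,240:340]; print(v,[(u+240,row[u,0].round(1),row[u,2].round(0)) for u in range(0,100,4) if 10<row[u,2]<60])
q=tl[180:260,230:345].reshape(-1,3);t=q[(q[:,2]>36)&(q[:,2]<46)];print(np.percentile(t,[.5,99.5],axis=0).round(1))
```

```text
[599.43303796 -18.36578619 286.06122199] [ 1.79973976e+02 -6.00039654e-02  1.59837486e+01]
190 []
196 []
202 [(252, np.float64(-15.8), np.float64(55.0)), (256, np.float64(-12.9), np.float64(47.0)), (260, np.float64(-10.6), np.float64(46.0)), (264, np.float64(-8.4), np.float64(46.0)), (268, np.float64(-6.2), np.float64(46.0)), (272, np.float64(-3.9), np.float64(45.0)), (276, np.float64(-1.7), np.float64(46.0)), (280, np.float64(0.5), np.float64(46.0)), (284, np.float64(2.8), np.float64(47.0)), (288, np.float64(5.0), np.float64(46.0)), (292, np.float64(7.2), np.float64(45.0)), (296, np.float64(9.4), np.float64(45.0)), (300, np.float64(12.2), np.float64(54.0))]
208 [(248, np.float64(-17.5), np.float64(47.0)), (252, np.float64(-15.3), np.float64(47.0)), (256, np.float64(-13.2), np.float64(50.0)), (260, np.float64(-10.9), np.float64(50.0)), (264, np.float64(-8.6), np.float64(49.0)), (268, np.float64(-6.3), np.float64(48.0)), (272, np.float64(-4.0), np.float64(49.0)), (276, np.float64(-1.7), np.float64(49.0)), (280, np.float64(0.6), np.float64(49.0)), (284, np.float64(2.8), np.float64(49.0
[... 3518 characters left out ...]
4(44.0))]
256 [(248, np.float64(-18.2), np.float64(46.0)), (252, np.float64(-15.8), np.float64(46.0)), (256, np.float64(-13.8), np.float64(49.0)), (260, np.float64(-9.0), np.float64(11.0)), (264, np.float64(-7.1), np.float64(12.0)), (268, np.float64(-5.2), np.float64(10.0)), (272, np.float64(-3.6), np.float64(21.0)), (276, np.float64(-1.6), np.float64(21.0)), (280, np.float64(0.5), np.float64(21.0)), (284, np.float64(2.5), np.float64(22.0)), (288, np.float64(4.1), np.float64(10.0)), (292, np.float64(6.0), np.float64(10.0)), (296, np.float64(7.9), np.float64(11.0)), (300, np.float64(12.4), np.float64(48.0)), (304, np.float64(14.6), np.float64(45.0))]
[[-18.3 -27.9  44. ]
 [ 15.8   7.2  46. ]]
```

In the tool frame the slot is 1.3 mm toward -x and 1.2 mm toward +y. I correct for that and insert.

>>> send_rows(dp=[[-0.8,-1.5,0],[-0.8,-1.5,-10],[-0.8,-1.5,-20],[-0.8,-1.5,-28],[-0.8,-1.5,-28]], rot=[[0,0,0],[0,0,0],[0,0,0],[0,0,0],[0,0,0]])

```text
time: 8.12
tool_pos: [597.7, -19.7, 255.8]
tcp_rot: [-179.9, 0.1, 16.0]
ft_force: [0.1, -0.0, 0.0]
finger_gap: 6.9
```

>>> send_rows(dp=[[0,0,0],[0,0,0]], rot=[[0,0,0],[0,0,0]])

```text
time: 8.38
tool_pos: [598.6, -19.8, 257.9]
tcp_rot: [180.0, -0.0, 16.0]
ft_force: [-0.2, -0.1, -0.0]
finger_gap: 6.6
```

Run:
```python
from h import *
d,s=snap('wrist','w8');print(s['tool_pos'],s['tcp_rot'],s['finger_gap'],s['ft_force'],s['wrist_torque'])
cv2.imwrite('pics/c_w8.png',cv2.resize(d['pixels'][150:330,200:360,::-1],None,fx=4,fy=3.3,interpolation=cv2.INTER_CUBIC))
```

```text
[598.58179153 -19.83088645 257.8541476 ] [ 1.79981647e+02 -4.62421466e-02  1.59871394e+01] 6.560479401177582 [-0.18786949 -0.06103188 -0.02244482] [ 0.02813682  0.03055474 -0.07786588]
```

View pics/c_w8.png

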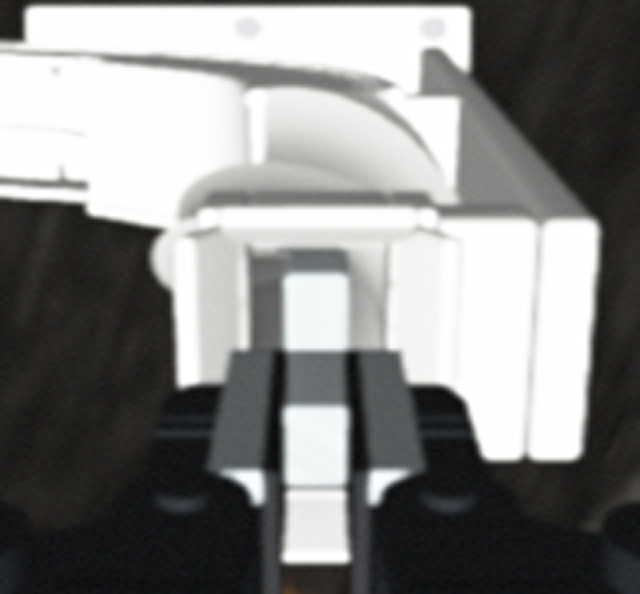

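The crossbar is in the slot, centred, with no contact force. I release it.

>>> send_rows(dp=[[0,0,0],[0,0,0],[0,0,0],[0,0,0],[0,0,0]], rot=[[0,0,0],[0,0,0],[0,0,0],[0,0,0],[0,0,0]], jaw=34)

```text
time: 9.05
tool_pos: [598.3, -19.8, 257.3]
tcp_rot: [-180.0, 0.0, 16.0]
ft_force: [0.2, -0.4, 0.3]
finger_gap: 34.4
```

>>> send_rows(dp=[[0,0,30],[0,0,70],[0,0,80],[0,0,80],[0,0,80]], rot=[[0,0,0],[0,0,0],[0,0,0],[0,0,0],[0,0,0]])

```text
time: 9.68
tool_pos: [597.8, -19.7, 335.4]
tcp_rot: [-179.9, 0.1, 16.0]
ft_force: [0.3, 0.3, -1.3]
finger_gap: 34.2
```

>>> send_rows(dp=[[-40,0,0],[-80,0,0],[-80,0,0],[-80,0,0]], rot=[[0,0,0],[0,0,0],[0,0,0],[0,0,0]])

```text
time: 10.18
tool_pos: [518.3, -19.8, 336.4]
tcp_rot: [-180.0, 0.0, 16.0]
ft_force: [0.2, -0.4, 0.4]
finger_gap: 33.8
```

Run:
```python
from h import *
d,s=snap('wrist','w9');print(s['tool_pos'],s['tcp_rot'],s['finger_gap'])
snap('scene','s9');snap('top','t9')
s=load('s9')['pixels'][170:290,230:300,::-1];cv2.imwrite('pics/c_s9.png',cv2.resize(s,None,fx=5,fy=5,interpolation=cv2.INTER_CUBIC))
```

```text
[518.29816498 -19.81013872 336.44494375] [-1.79979420e+02  4.10333649e-02  1.59784348e+01] 33.761059175517204
```

View pics/w9.png

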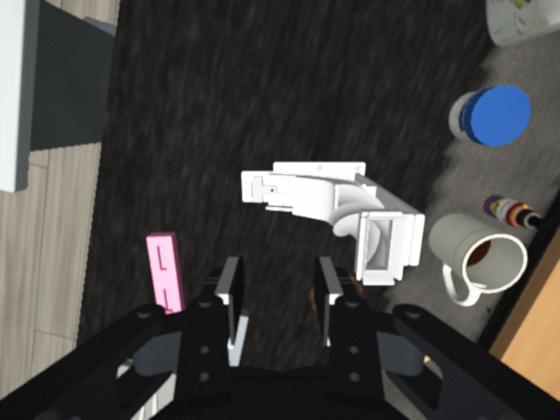

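View pics/c_s9.png

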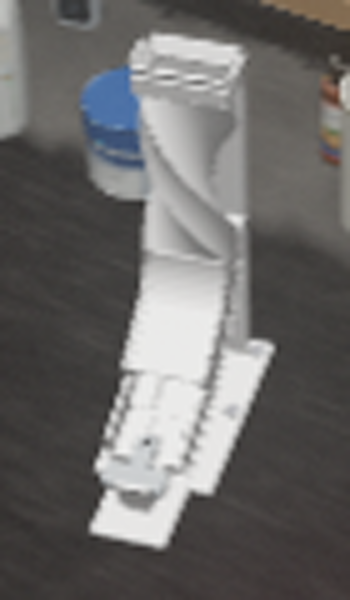

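The tag slid out and lies on the ledge at (265,187) in the wrist image. I measure its position and check that its flat back is up.

Run:
```python
from h import *
d=load('w9');w=cloud(d)
cv2.imwrite('pics/c_w9.png',cv2.resize(d['pixels'][155:220,230:350,::-1],None,fx=6,fy=6,interpolation=cv2.INTER_CUBIC))
s=load('s9')['pixels'][255:275,245:275,::-1];cv2.imwrite('pics/c_s9b.png',cv2.resize(s,None,fx=20,fy=20,interpolation=cv2.INTER_CUBIC))
O=np.array([598.7,-19.8]);a=np.radians(15.9);c,s=np.cos(a),np.sin(a)
p=w[160:220,235:350].reshape(-1,3);q=p.copy();e=p[:,:2]-O;q[:,0]=e[:,0]*c+e[:,1]*s;q[:,1]=-e[:,0]*s+e[:,1]*c
for x in range(-135,-60,3):
    k=(abs(q[:,0]-x)<1.5)
    t=q[k&(q[:,2]>12)]
    tc=q[k&(abs(q[:,1])<5)]
    print(x,len(t),t[:,1].min().round(1) if len(t) else '',t[:,1].max().round(1) if len(t) else '', np.median(tc[:,2]).round(1) if len(tc) else '')
```

```text
-135 0   -0.1
-132 0   2.6
-129 0   5.9
-126 0   5.9
-123 0   5.3
-120 7 -9.5 8.6 31.4
-117 44 -9.4 9.6 31.9
-114 47 -15.9 19.1 29.0
-111 52 -15.6 19.0 29.7
-108 52 -15.9 19.1 30.2
-105 58 -17.1 18.9 30.8
-102 68 -16.6 19.4 31.7
-99 36 -9.7 17.9 33.5
-96 32 -22.5 9.6 33.1
-93 45 -24.0 23.0 34.6
-90 72 -24.0 23.7 35.1
-87 94 -23.7 23.7 36.1
-84 95 -23.3 24.0 37.0
-81 76 -22.8 24.0 30.0
-78 76 -22.8 23.9 26.6
-75 75 -22.6 23.9 27.5
-72 83 -23.8 23.3 27.8
-69 103 -23.5 23.5 28.1
-66 79 -23.1 23.5 29.2
-63 79 -23.1 23.4 29.3
```

View pics/c_w9.png

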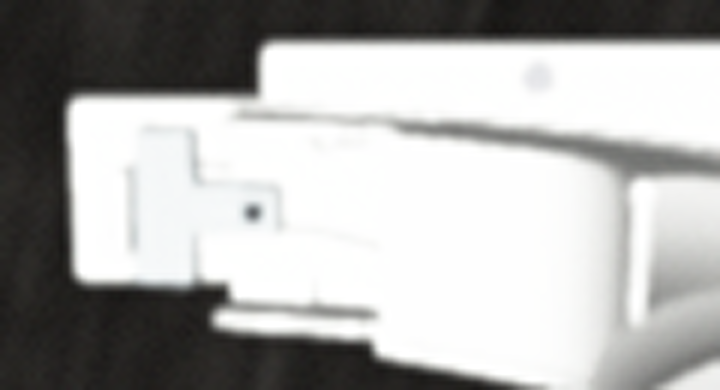

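View pics/c_s9b.png

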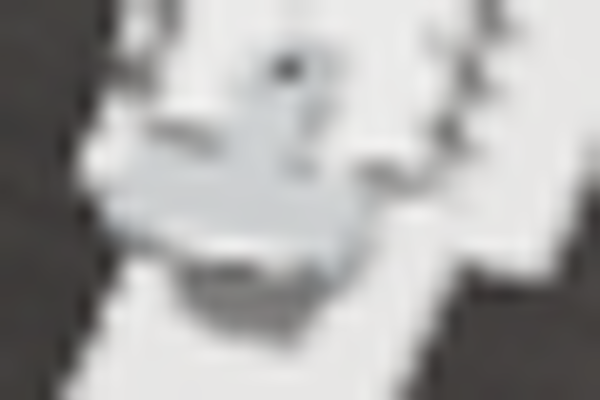

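The tag lies flat-back-up: no rail shows, and the little hole is visible. Its crossbar middle is at about (495.5, -48, 26.5), within 2 mm of the spec. Next I turn the tool for the end grip, tilted 15° to match the ledge.

>>> send_rows(dp=[[-10,-7,-20],[-20,-14,-40],[-30,-21,-60],[-38,-28,-80],[-46,-35,-100]], rot=[[0,0,-0.18],[0,0,-0.36],[0,0,-0.54],[0,0,-0.72],[0,0,-0.9]], jaw=50)

```text
time: 10.95
tool_pos: [472.5, -55.1, 236.5]
tcp_rot: [180.0, 0.0, -35.9]
ft_force: [0.2, -0.2, 0.2]
finger_gap: 50.3
```

>>> send_rows(dp=[[0,0,0],[0,0,0],[0,0,0],[0,0,0],[0,0,0]], rot=[[0,0,-0.18],[0,0,-0.36],[0,0,-0.54],[0,0,-0.672],[0,0,-0.672]])

```text
time: 11.58
tool_pos: [472.7, -54.9, 237.1]
tcp_rot: [180.0, 0.0, -74.0]
ft_force: [0.0, 0.4, 0.4]
finger_gap: 50.3
```

>>> send_rows(dp=[[0,0,-10],[0,0,-20],[0,0,-20],[0,0,-20]], rot=[[0.036,-0.126,0],[0.072,-0.252,0],[0.072,-0.252,0],[0.072,-0.252,0]])

```text
time: 12.08
tool_pos: [473.0, -55.2, 218.6]
tcp_rot: [-165.0, -0.1, -74.0]
ft_force: [0.9, 0.2, 0.8]
finger_gap: 49.8
```

Run:
```python
from h import *
from scipy.spatial.transform import Rotation as R
d,s=snap('wrist','w10');print(s['tool_pos'],s['tcp_rot'],s['finger_gap'],s['joint_pos'])
print(R.from_euler('xyz',s['tcp_rot'],degrees=True).as_matrix().round(3))
```

```text
[472.9730601  -55.23635378 218.59773937] [-1.65013478e+02 -7.01167016e-02 -7.40318276e+01] 49.80962355589905 [-19.16025435 -25.40476406 118.77663345   8.82809851  74.41773873
  53.39766901]
[[ 0.275 -0.929  0.249]
 [-0.961 -0.266  0.07 ]
 [ 0.001 -0.259 -0.966]]
```

View pics/w10.png

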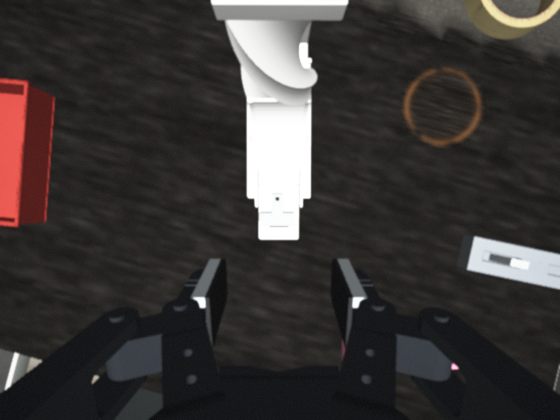

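Run:
```python
from h import *
from scipy.spatial.transform import Rotation as R
d=load('w10');w=cloud(d)
cv2.imwrite('pics/c_w10.png',cv2.resize(d['pixels'][180:250,235:320,::-1],None,fx=8,fy=8,interpolation=cv2.INTER_CUBIC))
M=R.from_euler('xyz',d['tr'],degrees=True).as_matrix()
tl=(w-d['tp'])@M
for v in range(185,245,3):
    row=tl[v,230:330];k=np.where(row[:,2]<(205))[0]
    print(v,k.min()+230 if len(k) else '',k.max()+230 if len(k) else '', row[k.min()].round(1) if len(k) else '',row[k.max()].round(1) if len(k) else '',tl[v,278].round(1),w[v,278].round(1))
```

```text
185 255 302 [-22.4 -10.1 180.4] [ 23.4 -10.2 180.2] [ -0.   -6.2 199.9] [528.5 -39.6  27.1]
188 255 302 [-22.4  -7.3 179.5] [ 23.6  -6.8 181.9] [ -0.   -3.  200.1] [525.6 -40.4  26.1]
191 255 302 [-22.5  -4.3 179.9] [ 23.5  -4.1 180.5] [-0.000e+00 -1.000e-01  1.988e+02] [522.6 -41.3  26.6]
194 255 302 [-22.5  -1.3 179.8] [ 23.6  -1.  181. ] [  0.    0.4 187.1] [519.2 -42.2  37.8]
197 255 302 [-22.6   1.9 180.7] [ 23.6   1.9 180.7] [ -0.    3.5 187.3] [516.3 -43.1  36.7]
200 255 302 [-22.8   5.1 181.3] [ 23.7   5.  180.7] [ -0.    6.8 188. ] [513.5 -43.9  35.2]
203 255 302 [-22.8   8.  180.7] [ 23.8   8.  180.7] [ -0.    9.4 186.1] [510.5 -44.7  36.4]
206 255 301 [-22.9  11.3 181.4] [ 22.8  11.1 180.6] [ -0.   12.9 187.2] [507.6 -45.5  34.4]
209 269 287 [ -9.4  18.3 195.3] [  9.4  18.5 196.2] [ -0.   16.3 188.1] [504.7 -46.4  32.6]
212 260 294 [-18.6  20.3 191. ] [ 16.6  21.1 193.9] [ -0.   19.4 188.1] [501.7 -47.2  31.9]
215 260 294 [-18.4  22.2 186.7] [ 16.4  22.7 188.2] [ -0.   22.5 187.5] [498.8 -48.1  31.7]
218 260 294 [-18.4  25.3 186.4] [ 16.4  25.8 187.9] [ -0.   25.5 186.9] [495.8 -48.9  31.4]
221 260 294 [-18.5  28.9 187.4] [ 16.4  28.9 187.3] [ -0.   29.  187.9] [492.8 -49.8  29.6]
224 260 294 [-18.6  32.4 188.2] [ 16.5  32.4 188.4] [ -0.   32.1 187.3] [489.8 -50.6  29.3]
227 269 287 [ -9.2  34.5 184.7] [  9.2  34.2 184. ] [ -0.   34.2 183.9] [487.  -51.4  32.1]
230 269 287 [ -9.2  37.1 183. ] [  9.2  37.4 183.8] [ -0.   37.1 182.9] [484.  -52.3  32.3]
233     [-1.000e-01  4.930e+01  2.078e+02] [478.9 -53.8   5.1]
236 280 280 [  2.2  51.7 204.8] [  2.2  51.7 204.8] [-1.000e-01  5.240e+01  2.067e+02] [475.7 -54.7   5.4]
239 277 277 [ -1.2  54.9 203.9] [ -1.2  54.9 203.9] [-1.00e-01  5.61e+01  2.07e+02] [472.4 -55.6   4.1]
242     [-1.000e-01  6.080e+01  2.098e+02] [ 4.687e+02 -5.670e+01  2.000e-01]
```

View pics/c_w10.png

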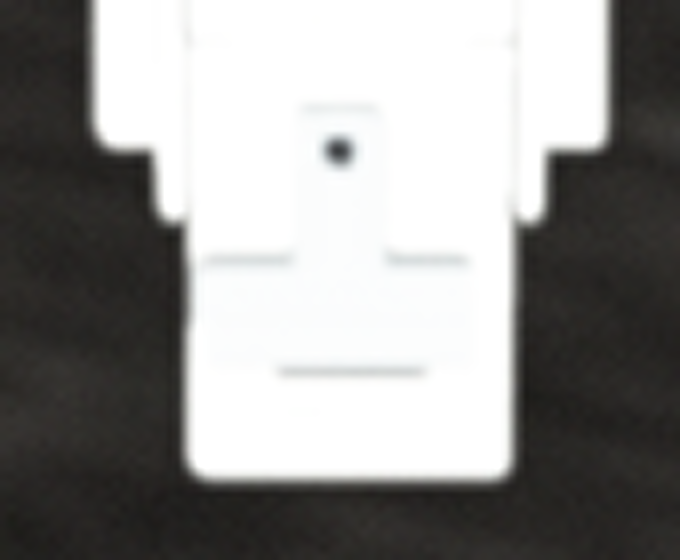

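>>> send_rows(dp=[[2.5,1,-45],[5,2,-90],[7.9,3.1,-137],[7.9,3.1,-137],[7.9,3.1,-137]], rot=[[0,0,0],[0,0,0],[0,0,0],[0,0,0],[0,0,0]], jaw=50)

```text
time: 12.75
tool_pos: [481.9, -51.9, 82.5]
tcp_rot: [-164.9, -0.1, -74.0]
ft_force: [0.3, -0.4, 0.4]
finger_gap: 50.0
```

Run:
```python
from h import *
from scipy.spatial.transform import Rotation as R
d,s=snap('wrist','w11');print(s['tool_pos'],s['tcp_rot'],s['finger_gap'],s['ft_force'])
d=load('w11');w=cloud(d);M=R.from_euler('xyz',d['tr'],degrees=True).as_matrix()
tl=(w-d['tp'])@M
for v in range(225,340,5): print(v,[(u,tl[v,u].round(1).tolist()) for u in (222,278,325)])
```

```text
[481.92000981 -51.9467672   82.45685905] [-1.64914216e+02 -5.50473007e-02 -7.40255013e+01] 49.95076662084986 [ 0.26038965 -0.36213591  0.37996598]
225 [(222, [-39.1, -0.5, 86.0]), (278, [0.2, -11.1, 54.1]), (325, [33.2, -0.2, 86.8])]
230 [(222, [-39.2, 3.0, 85.6]), (278, [0.2, -7.9, 54.1]), (325, [33.0, 2.7, 84.5])]
235 [(222, [-39.2, 6.4, 84.5]), (278, [0.2, -4.9, 53.8]), (325, [33.0, 6.2, 83.8])]
240 [(222, [-39.3, 9.9, 83.9]), (278, [0.2, -1.9, 53.2]), (325, [33.1, 9.7, 83.2])]
245 [(222, [-39.2, 13.1, 82.4]), (278, [0.2, 1.4, 53.4]), (325, [33.2, 13.3, 83.0])]
250 [(222, [-39.3, 16.8, 82.1]), (278, [0.2, 4.9, 54.0]), (325, [33.2, 16.7, 82.0])]
255 [(222, [-39.1, 19.6, 79.8]), (278, [0.2, 8.5, 54.5]), (325, [33.1, 19.8, 80.3])]
260 [(222, [-25.2, -10.5, 5.8]), (278, [0.2, 9.0, 48.3]), (325, [33.2, 23.3, 79.7])]
265 [(222, [-24.6, -9.6, 2.4]), (278, [0.1, 23.9, 72.9]), (325, [33.2, 26.6, 78.6])]
270 [(222, [-24.7, -7.4, 1.9]), (278, [0.1, 27.3, 72.1]), (325, [33.2, 30.2, 78.0])]
275 [(222, [-24.7, -5.3, 1.3]), (278, [0.1, 33.9, 77.5]), (325, [33.4, 34.0, 77.8])]
280 [(222, [-24.7, 
[... 306 characters left out ...]
, 47.0, 72.8])]
300 [(222, [-24.7, 5.4, -1.8]), (278, [0.1, 51.2, 73.2]), (325, [33.3, 50.7, 72.4])]
305 [(222, [-24.5, 7.1, -3.1]), (278, [0.1, 54.5, 72.0]), (325, [33.4, 54.6, 72.2])]
310 [(222, [-24.3, 8.6, -4.8]), (278, [0.1, 57.2, 70.0]), (325, [33.4, 57.9, 71.0])]
315 [(222, [-24.7, 11.8, -3.8]), (278, [0.1, 60.5, 68.8]), (325, [33.4, 61.3, 70.0])]
320 [(222, [-39.4, 64.3, 68.5]), (278, [0.1, 64.1, 68.2]), (325, [33.2, 64.1, 68.2])]
325 [(222, [-39.5, 67.8, 67.7]), (278, [0.1, 68.1, 68.0]), (325, [33.3, 68.0, 67.9])]
330 [(222, [-39.5, 71.3, 66.8]), (278, [0.1, 71.2, 66.6]), (325, [33.2, 70.7, 66.0])]
335 [(222, [-39.5, 74.6, 65.7]), (278, [0.1, 74.8, 65.9]), (325, [33.2, 74.3, 65.2])]
```

View pics/w11.png

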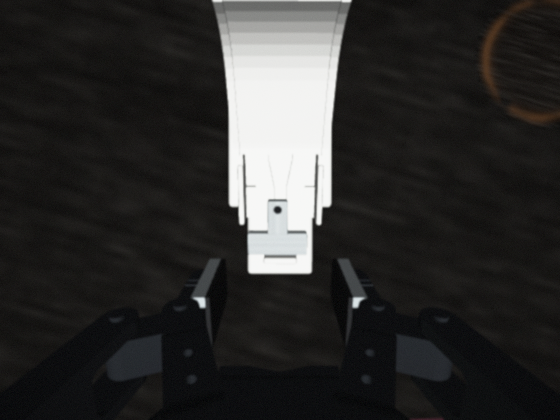

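>>> send_rows(dp=[[3.5,1.0,-20],[8,2.3,-40],[13,3.7,-58.5],[13,3.7,-58.5],[13,3.7,-58.5]], rot=[[0,0,0],[0,0,0],[0,0,0],[0,0,0],[0,0,0]])

```text
time: 13.42
tool_pos: [494.7, -48.5, 23.9]
tcp_rot: [-164.8, -0.1, -74.1]
ft_force: [0.2, -0.4, 0.1]
finger_gap: 50.0
```

Run:
```python
from h import *
d,s=snap('wrist','w12');print(s['tool_pos'],s['tcp_rot'],s['finger_gap'],s['ft_force'])
cv2.imwrite('pics/c_w12.png',cv2.resize(d['pixels'][200:350,190:370,::-1],None,fx=4,fy=4,interpolation=cv2.INTER_CUBIC))
```

```text
[494.70280271 -48.47835543  23.91463866] [-1.64848714e+02 -7.83817216e-02 -7.40749436e+01] 49.96536590566342 [ 0.18958019 -0.43563     0.08799148]
```

View pics/c_w12.png

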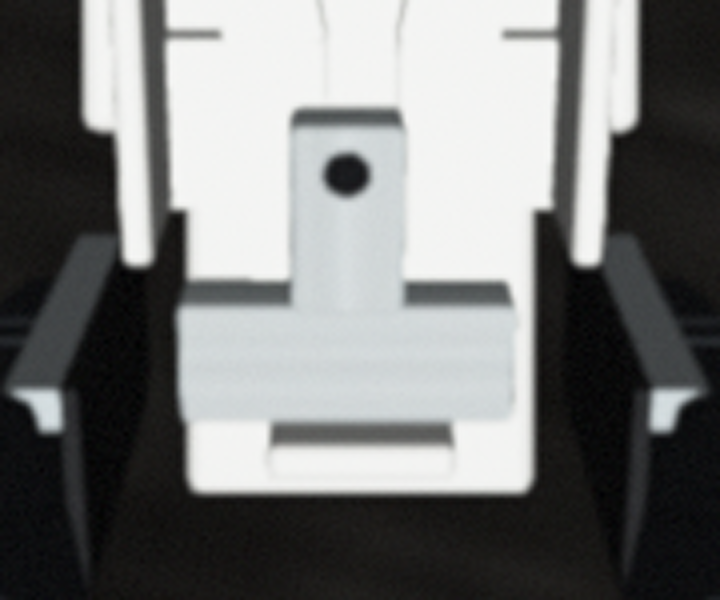

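Run:
```python
from h import *
from scipy.spatial.transform import Rotation as R
d=load('w12');w=cloud(d);M=R.from_euler('xyz',d['tr'],degrees=True).as_matrix()
tl=(w-d['tp'])@M
f=lambda x,y:tl[int(round(200+y/4)),int(round(190+x/4))].round(1)
for n,x,y in [('cheekL',135,255),('cheekLtop',130,200),('cheekR',588,255),('padL far',100,245),('padLnear',35,380),('padR',620,245),('bar far',250,312),('bar near',350,412),('barL',184,360),('barR',508,360),('barmid',346,360),('stop',360,455)]: print(n,f(x,y))
```

```text
cheekL [-20.7 -17.9 -14.1]
cheekLtop [-21.  -24.1 -15. ]
cheekR [ 23.3 -17.3 -13. ]
padL far [-28.  -10.7   4.1]
padLnear [-28.4 -10.6 -24.7]
padR [ 30.4 -10.4   4.9]
bar far [-10.7  -7.8  -6.4]
bar near [ 0.2  4.3 -6.1]
barL [-17.7  -1.7  -5.7]
barR [16.8 -1.9 -6. ]
barmid [-0.6 -1.9 -5.9]
stop [  1.1   6.6 -10.8]
```

The cheeks are 7 mm clear of the pads, and the crossbar sits between them. I close.

>>> send_rows(dp=[[0,0,0],[0,0,0],[0,0,0],[0,0,0]], rot=[[0,0,0],[0,0,0],[0,0,0],[0,0,0]], jaw=20, force=30)

```text
time: 13.98
tool_pos: [494.4, -48.5, 23.3]
tcp_rot: [-164.9, -0.1, -74.1]
ft_force: [-2.6, -1.1, 7.6]
finger_gap: 35.1
```

>>> send_rows(dp=[[0,0,15],[-10,0,50],[-15,0,100],[-20,0,150],[-20,0,200]], rot=[[0,0,0],[0,0,0],[0,0,0],[0,0,0],[0,0,0]])

```text
time: 14.6
tool_pos: [472.5, -48.0, 224.4]
tcp_rot: [-165.0, -0.0, -74.1]
ft_force: [2.1, -1.1, 0.4]
finger_gap: 35.3
```

Run:
```python
from h import *
d,s=snap('wrist','w13');print(s['tool_pos'],s['tcp_rot'],s['finger_gap'],s['ft_force'],s['joint_pos'])
cv2.imwrite('pics/c_w13.png',cv2.resize(d['pixels'][200:350,190:370,::-1],None,fx=4,fy=4,interpolation=cv2.INTER_CUBIC))
```

```text
[472.47641707 -47.98459617 224.42045554] [-1.64951688e+02 -3.45046642e-02 -7.40973835e+01] 35.30073862667416 [ 2.05527653 -1.09460226  0.4186465 ] [-18.2162791  -25.99067278 118.59486632   8.64285483  74.99365687
  54.54327151]
```

View pics/c_w13.png

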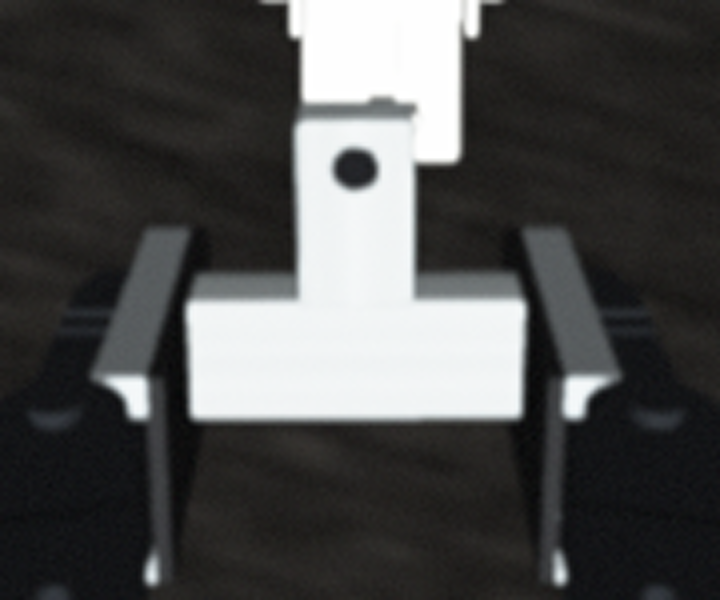

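The tag is held securely and level with the pads. I untilt and move over the tray.

>>> send_rows(dp=[[0,20,0],[0,40,0],[0,40,0]], rot=[[-0.036,0.126,0],[-0.072,0.252,0],[-0.072,0.252,0]])

```text
time: 15.02
tool_pos: [473.6, -6.5, 221.4]
tcp_rot: [179.8, 0.1, -73.9]
ft_force: [-0.1, -0.2, 0.2]
finger_gap: 35.1
```

>>> send_rows(dp=[[0,35,0],[0,70,0],[0,105,0],[0,140,0],[0,175,0]], rot=[[0,0,0.17],[0,0,0.34],[0,0,0.51],[0,0,0.68],[0,0,0.85]])

```text
time: 15.65
tool_pos: [473.0, 167.3, 222.5]
tcp_rot: [-179.9, -0.1, -25.1]
ft_force: [0.9, -0.9, 0.5]
finger_gap: 35.3
```

>>> send_rows(dp=[[0,30,0],[0,60,0],[0,80,0],[0,80,0],[0,80,0]], rot=[[0,0,0.17],[0,0,0.34],[0,0,0.53],[0,0,0.53],[0,0,0.53]])

```text
time: 16.27
tool_pos: [473.3, 246.0, 222.2]
tcp_rot: [-180.0, -0.1, 4.8]
ft_force: [0.8, 0.2, -0.2]
finger_gap: 35.3
```

Run:
```python
from h import *
d,s=snap('wrist','w14');print(s['tool_pos'],s['tcp_rot'],s['finger_gap'],s['ft_force'],s['joint_pos'])
```

```text
[473.25172008 245.99820156 222.16512391] [-1.79991770e+02 -5.14066721e-02  4.77409222e+00] 35.34280256625501 [ 0.7571339   0.22560351 -0.23888114] [ 2.19619288e+01 -2.24187946e+00  9.76993078e+01 -7.36255093e-03
  8.44910289e+01  1.71885364e+01]
```

View pics/w14.png

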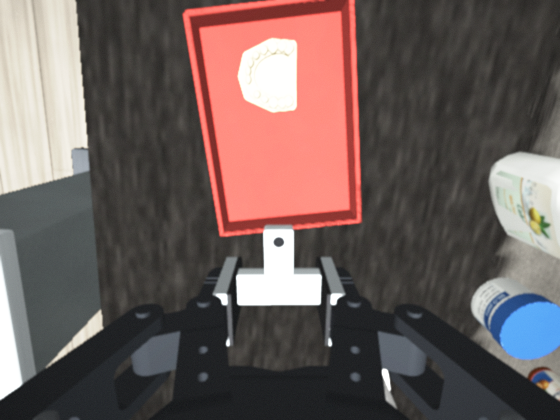

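The tray corners show at (188,14), (354,2), (358,220) and (222,234), and the model spans (240-297, 40-112). I compute the target.

Run:
```python
from h import *
d=load('w14');w=cloud(d)
c=[ray(d,*p,40)[:2] for p in [(188,14),(354,2),(360,220),(222,235)]]
print(np.round(c,1),np.mean(c,0));
for a in range(4): print(np.linalg.norm(c[a]-c[a-1]))
for p in [(270,112),(297,110),(240,80)]: print('model',ray(d,*p,25).round(1), w[p[1]-3,p[0]-4].round(1))
print('floor',np.nanmedian(w[140:200,240:330,2]))
e=c[2]-c[3];print('tray yaw',np.degrees(np.arctan2(e[1],e[0])), 'left', c[0]-c[3])
from scipy.spatial.transform import Rotation as R
M=R.from_euler('xyz',d['tr'],degrees=True).as_matrix();tl=(w-d['tp'])@M
for u,v in [(240,290),(278,290),(318,290),(278,235),(278,272),(278,302),(278,228)]: print(u,v,tl[v,u].round(1))
```

```text
[[383.6 396.1]
 [522.7 416.6]
 [557.4 226.6]
 [419.  198.9]] [470.65765135 309.57344701]
200.3417491429727
140.63044253851442
193.19668092935234
141.16715954687663
model [458.5 323.1  25. ] [454.1 325.7  15.1]
model [484.3 327.1  25. ] [480.4 329.7  19.3]
model [428.3 349.3  25. ] [421.3 354.1   0.6]
floor 1.8535566139891557
tray yaw 11.30430655912366 left [-35.42893013 197.18419653]
240 290 [-16.6  -1.7  -5.9]
278 290 [-0.4 -2.2 -6.8]
318 290 [16.5 -2.1 -6.6]
278 235 [ -0.4 -27.   -7. ]
278 272 [ -0.4 -10.5  -6.7]
278 302 [-0.4  3.6 -6.7]
278 228 [ -0.4 -28.7  -3.3]
```

Free space runs from y≈213 to 324 at x≈480. I aim the TCP at (480,256) and stop above the floor first.

>>> send_rows(dp=[[4,5,-30],[7,10,-70],[7,10,-110],[7,10,-140],[7,10,-140]], rot=[[0,0,0.05],[0,0,0.1],[0,0,0.1],[0,0,0.1],[0,0,0.1]])

```text
time: 16.95
tool_pos: [478.2, 255.1, 79.1]
tcp_rot: [179.9, 0.3, 10.6]
ft_force: [-0.4, 0.2, 1.1]
finger_gap: 35.1
```

Run:
```python
from h import *
from scipy.spatial.transform import Rotation as R
d,s=snap('wrist','w15');print(s['tool_pos'],s['tcp_rot'],s['finger_gap'],s['ft_force'])
d=load('w15');w=cloud(d)
M=R.from_euler('xyz',d['tr'],degrees=True).as_matrix();tl=(w-d['tp'])@M
k=(tl[...,2]>2)&(tl[...,2]<15)&(abs(tl[...,0])<40)&(abs(tl[...,1])<15);print(k.sum(),np.percentile(tl[k],[2,50,98],axis=0).round(1))
print(np.nanmedian(w[150:200,260:300,2]))
```

```text
[478.15569715 255.14225909  79.12911719] [179.92825345   0.31634396  10.56376887] 35.05242463408475 [-0.35534228  0.18595594  1.06445239]
349 [[-29.5 -10.8   2.2]
 [ 17.3 -10.1   5.4]
 [ 29.1  -5.5  10.7]]
1.8125704227322217
```

View pics/w15.png

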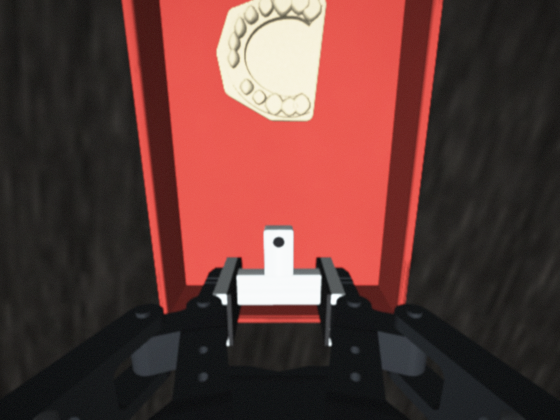

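>>> send_rows(dp=[[0,8,0],[0,8,-30],[0,8,-55],[0,8,-55],[0,8,-55]], rot=[[0,0,0],[0,0,0],[0,0,0],[0,0,0],[0,0,0]])

```text
time: 17.62
tool_pos: [481.6, 265.8, 28.8]
tcp_rot: [-180.0, -0.2, 10.7]
ft_force: [-0.4, 0.8, 0.5]
finger_gap: 35.1
```

>>> send_rows(dp=[[0,0,-6],[0,0,-12],[0,0,-12],[0,0,-12],[0,0,-12]], rot=[[0,0,0],[0,0,0],[0,0,0],[0,0,0],[0,0,0]])

```text
time: 18.25
tool_pos: [480.8, 265.3, 15.2]
tcp_rot: [-180.0, -0.1, 10.7]
ft_force: [1.4, 1.0, 2.9]
finger_gap: 35.3
```

Run:
```python
from h import *
from scipy.spatial.transform import Rotation as R
d,s=snap('wrist','w16');print(s['tool_pos'],s['tcp_rot'],s['finger_gap'],s['ft_force'])
d=load('w16');w=cloud(d)
print('padtips',[w[v,u].round(1).tolist() for u,v in [(232,262),(326,262),(237,260),(322,260)]], 'bar',w[290,278].round(1))
```

```text
[480.78975046 265.25212834  15.20476805] [-1.79980311e+02 -6.83999761e-02  1.07119694e+01] 35.26910395790508 [1.37513259 1.02954603 2.86786335]
padtips [[458.3, 271.9, 12.5], [499.6, 279.1, 11.1], [460.2, 272.0, 9.8], [497.9, 279.2, 10.0]] bar [480.  266.7  20.8]
```

View pics/w16.png

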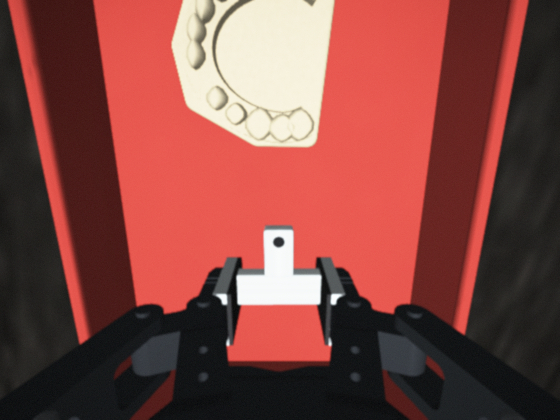

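>>> send_rows(dp=[[0,0,-2],[0,0,-4],[0,0,-4],[0,0,-4]], rot=[[0,0,0],[0,0,0],[0,0,0],[0,0,0]])

```text
time: 18.8
tool_pos: [481.0, 265.3, 15.0]
tcp_rot: [180.0, -0.0, 10.7]
ft_force: [-17.0, -8.1, 44.1]
finger_gap: 35.4
```

Run:
```python
from h import *
s=r.sense();print(s['tool_pos'],s['finger_gap'],s['ft_force'])
```

```text
[481.00930804 265.31133088  14.97617879] 35.380180478376545 [-16.95078653  -8.14738973  44.14075407]
```

The fingertips already touch the tray floor (44 N at the wrist). I back off and release from there, leaving only a small drop.

>>> send_rows(dp=[[0,0,4],[0,0,4.5],[0,0,4.5],[0,0,4.5]], rot=[[0,0,0],[0,0,0],[0,0,0],[0,0,0]])

```text
time: 19.3
tool_pos: [480.0, 264.9, 15.2]
tcp_rot: [180.0, 0.0, 10.7]
ft_force: [-1.4, -1.0, 5.7]
finger_gap: 35.1
```

>>> send_rows(dp=[[0,0,0],[0,0,0],[0,0,0],[0,0,0]], rot=[[0,0,0],[0,0,0],[0,0,0],[0,0,0]], jaw=50)

```text
time: 19.8
tool_pos: [480.1, 264.9, 15.1]
tcp_rot: [180.0, 0.0, 10.7]
ft_force: [-0.1, 0.0, -0.5]
finger_gap: 50.1
```

Run:
```python
from h import *
d,s=snap('wrist','w17');print(s['tool_pos'],s['finger_gap'],s['ft_force'])
d=load('w17');w=cloud(d);print('bar',w[285,278].round(1),w[240,278].round(1))
```

```text
[480.10346667 264.90302803  15.09134962] 50.13050559364755 [-9.43329878e-02  2.50171044e-04 -5.32281068e-01]
bar [479.7 264.3  12.6] [475.7 286.   13.3]
```

View pics/w17.png

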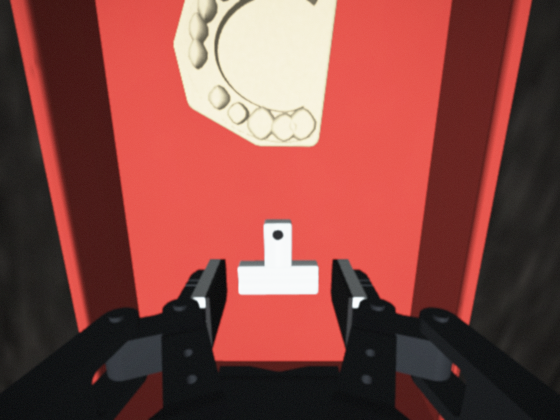

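The tag lies flat, with its back at 12.6–13.3 mm against the expected 13 mm. I lift away and verify.

>>> send_rows(dp=[[0,0,20],[0,0,60],[0,0,110],[0,0,160],[0,0,160]], rot=[[0,0,0],[0,0,0],[0,0,0],[0,0,0],[0,0,0]])

```text
time: 20.48
tool_pos: [483.6, 266.5, 182.8]
tcp_rot: [-179.9, -0.6, 10.7]
ft_force: [0.5, 1.4, -0.0]
finger_gap: 49.7
```

Run:
```python
from h import *
d,s=snap('wrist','w18');print(s['tool_pos'],s['ft_force'],s['time'])
snap('top','t18');snap('scene','s18')
w=cloud(load('t18'));q=w[230:260,335:395].reshape(-1,3);t=q[(q[:,2]>42)&(q[:,2]<60)];print('plain',len(t),np.median(t,0))
w=cloud(load('w18'));k=w[225:300,230:330].reshape(-1,3);k=k[(k[:,2]>8)&(k[:,2]<20)];print(len(k),k.mean(0),np.percentile(k[:,2],[5,95]))
A=np.c_[k[:,:2],np.ones(len(k))];c=np.linalg.lstsq(A,k[:,2],rcond=None)[0];print('tilt',np.degrees(np.hypot(c[0],c[1])))
d=load('w18');print(ray(d,0,0,40)[:2])
a=load('top0')['pixels'].astype(int);b=load('t18')['pixels'].astype(int);m=(abs(a-b).max(-1)>60);print('changed cols in mid',np.argwhere(m[:,200:])[:,1].min()+200 if m[:,200:].any() else None, m.sum())
```

```text
[483.57055989 266.49505065 182.83536632] [ 0.45766721  1.36116269 -0.02936677] 20.475
plain 15 [ 519.77642264 -289.1135217    48.77447872]
474 [495.21677344 216.27338374  14.28454727] [ 8.95388839 19.68015519]
tilt 33.24299041505834
[256.61638144 381.41250193]
changed cols in mid 200 10273
```

View pics/w18.png

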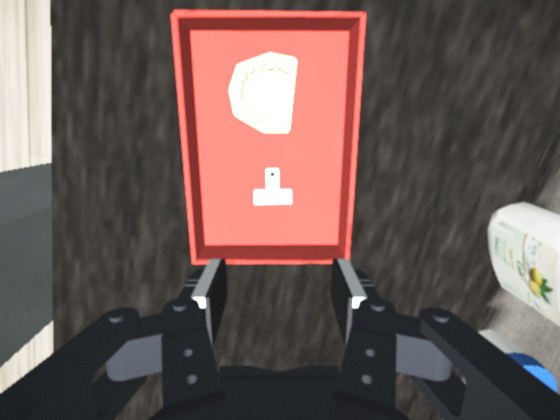

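View pics/s18.png

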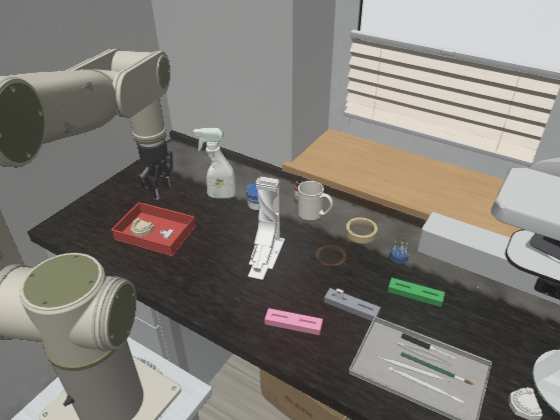

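>>> send_rows(dp=[[0,0,0],[0,0,0]], rot=[[0,0,0],[0,0,0]])

```text
time: 20.88
tool_pos: [479.5, 264.6, 174.0]
tcp_rot: [180.0, 0.1, 10.7]
ft_force: [-0.1, 0.1, -0.6]
finger_gap: 50.1
```

Run:
```python
from h import *
d=load('w18');w=cloud(d);px=d['pixels'].astype(int)
m=np.zeros(px.shape[:2],bool);m[160:212,248:298]=True;m&=(px.min(-1)>170)
k=w[cv2.erode(m.astype(np.uint8),np.ones((3,3)))>0];A=np.c_[k[:,:2],np.ones(len(k))];c=np.linalg.lstsq(A,k[:,2],rcond=None)[0]
print(len(k),k.mean(0),'tilt',np.degrees(np.arctan(np.hypot(c[0],c[1]))))
job.hand_in()
```

```text
** On entry to DLASCL parameter number  4 had an illegal value
 ** On entry to DLASCL parameter number  4 had an illegal valueTraceback (most recent call last):
  File "<stdin>", line 4, in <module>
    x, resids, rank, s = _umath_linalg.lstsq(a, b, rcond,
                         ~~~~~~~~~~~~~~~~~~~^^^^^^^^^^^^^
                                             signature=signature)
                                             ^^^^^^^^^^^^^^^^^^^^
    raise LinAlgError("SVD did not converge in Linear Least Squares")
numpy.linalg.LinAlgError: SVD did not converge in Linear Least Squares
```

Run:
```python
from h import *
d=load('w18');w=cloud(d);px=d['pixels'].astype(int)
m=np.zeros(px.shape[:2],bool);m[160:212,248:298]=True;m&=(px.min(-1)>170)
k=w[cv2.erode(m.astype(np.uint8),np.ones((3,3)))>0];k=k[np.isfinite(k[:,2])];A=np.c_[k[:,:2],np.ones(len(k))];c=np.linalg.lstsq(A,k[:,2],rcond=None)[0]
print(len(k),k.mean(0),'tilt',np.degrees(np.arctan(np.hypot(c[0],c[1]))))
print(job.hand_in())
```

```text
832 [478.0024099  272.21651373  13.02971836] tilt 0.7431317767693933
the job is handed in; nothing more can be done
None
```

I took the T-shaped tag out of the rack and dropped it crossbar first through the turner. It came to rest on the ledge with its rail underneath. I then gripped the crossbar by its ends, laid the tag in the free half of the work tray and handed in at about 21 s.

**Tag:** its flat back is up at 13.0 mm over the bench (about 13 mm expected), tilted 0.7°. It lies clear of the plaster model and the tray walls, and the gripper is well above it.

**Plain tag:** it is still upright in its groove and looks unmoved in the last images. Measured coarsely from the top camera, it is within about 2 mm of where it was at the start.

**Tray, model and other things:** I saw no displacement in the last pictures. I did not measure their positions to confirm it.

**Checks that went wrong:**
- **Contact in the tray:** while lowering into the tray the fingertips touched its floor, and the wrist force briefly read about 44 N. I backed off and released the tag about 8 mm above its resting height.
- **Bad readings:** my first tilt reading was wrong because it picked up the tray wall, and the next script failed on missing depth readings. I repeated the measurement properly before handing in. A before-and-after comparison of the top images told me nothing, because it also counted the arm's movement.

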